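File the screw cases and lock the row with the end stop

TASK

File every loose screw case into the row in the toolbox tray where it belongs by length (ticks count up from the end wall to the open end), pushing its neighbours apart to make room, so that all stand upright on the tray floor. Once they are all filed, set the aluminium end stop on the sill at the tray's open end, slide its foot into the channel and push it along until the whole row is shut up tight between it and the end wall. Let go of everything and leave the other things lying about undisturbed.

Things in the scene. Friction and masses are not known exactly. Their poses are not given: they have to be found in the camera images.
- tray: Grey plastic pull-out tray of the toolbox, fixed on the floor, 136 (x) by 300 (y) by 60 mm high. Origin: centre of its underside; z up, y along the row. End wall 6 mm thick at its -y end (inner face y = -144 mm); from there to y = +90 mm a flat floor for the cases, 17 mm above the origin and 128 mm wide between side walls 40 mm high; from y = +90 to +150 mm the low open sill.
- row_start (a point): Point on the tray's case floor at the foot of the end wall, mid-width (x 0, y -144, z 17 mm in the tray's frame). The shortest case belongs here; length and number of ticks grow towards the open end (+y).
- channel_mouth (a point): Where the channel begins (tray frame x 0, y +90, z 4 mm), on its bottom. Under the case floor runs an undercut channel along y, 38 mm wide, 9 mm high, to the end wall; above it the floor has a slot 14 mm wide. This mouth, facing the sill, is the only way in for the stop's foot, which can bind if it is pressed down hard or tilted while sliding.
- sill (a point): Centre of the open sill (tray frame x 0, y +121, z 4 mm), level with the channel bottom and open above: the end stop's foot is set down here and pushed to the tray's -y. Two low flared guides stand on it, 9 mm high, 38 mm apart at the mouth, about 52 mm apart at the outer end.
- case1: White plastic screw case no. 1, 48 mm long (x), 26 mm thick (y), 50 mm high, with a black grip tab on top, 36 (x) by 12 (y) by 30 mm high, in its middle; about 140 g, heavy at the bottom; 1 tick on the paper label at each end. Origin: centre of its underside, z up. It stands in the tray's row from the start. Fingers closing along x on the tab's end faces keep clear of neighbours.
- case2: White plastic screw case no. 2, 60 mm long (x), 26 mm thick (y), 50 mm high, with a black grip tab on top, 36 (x) by 12 (y) by 30 mm high, in its middle; about 140 g, heavy at the bottom; 2 ticks on the paper label at each end. Origin: centre of its underside, z up. It stands on the floor beside the tray at the start; may be absent. Fingers closing along x on the tab's end faces keep clear of neighbours.
- case3: White plastic screw case no. 3, 72 mm long (x), 26 mm thick (y), 50 mm high, with a black grip tab on top, 36 (x) by 12 (y) by 30 mm high, in its middle; about 140 g, heavy at the bottom; 3 ticks on the paper label at each end. Origin: centre of its underside, z up. It stands in the tray's row from the start. Fingers closing along x on the tab's end faces keep clear of neighbours.
- case4: White plastic screw case no. 4, 84 mm long (x), 26 mm thick (y), 50 mm high, with a black grip tab on top, 36 (x) by 12 (y) by 30 mm high, in its middle; about 140 g, heavy at the bottom; 4 ticks on the paper label at each end. Origin: centre of its underside, z up. It stands on the floor beside the tray at the start; may be absent. Fingers closing along x on the tab's end faces keep clear of neighbours.
- case5: White plastic screw case no. 5, 96 mm long (x), 26 mm thick (y), 50 mm high, with a black grip tab on top, 36 (x) by 12 (y) by 30 mm high, in its middle; about 140 g, heavy at the bottom; 5 ticks on the paper label at each end. Origin: centre of its underside, z up. It stands in the tray's row from the start. Fingers closing along x on the tab's end faces keep clear of neighbours.
- case6: White plastic screw case no. 6, 108 mm long (x), 26 mm thick (y), 50 mm high, with a black grip tab on top, 36 (x) by 12 (y) by 30 mm high, in its middle; about 140 g, heavy at the bottom; 6 ticks on the paper label at each end. Origin: centre of its underside, z up. It stands on the floor beside the tray at the start; may be absent. Fingers closing along x on the tab's end faces keep clear of neighbours.
- case7: White plastic screw case no. 7, 120 mm long (x), 26 mm thick (y), 50 mm high, with a black grip tab on top, 36 (x) by 12 (y) by 30 mm high, in its middle; about 140 g, heavy at the bottom; 7 ticks on the paper label at each end. Origin: centre of its underside, z up. It stands in the tray's row from the start. Fingers closing along x on the tab's end faces keep clear of neighbours.
- stop: Loose aluminium end stop, 94 mm high, 160 g: T-foot 34 (x) by 54 (y) by 6 mm, above it a neck 9 (x) by 10 mm (y), then from 15 to 64 mm height an upright face plate 60 (x) by 10 mm (y), and a grip tab on top. Origin: centre of the foot's underside, z up; plate at y = 0, same front and back. The foot has 2 mm play either side in the channel and 3 mm in height.
- stop_tab (a point): Top centre of the end stop's black grip tab, which is 36 (x) by 12 (y) by 30 mm high; 94 mm above the stop's underside.
- screwdriver: Bystander: orange cordless-style screwdriver shell lying on its side, 190 by 130 by 42 mm; origin under the middle of its barrel.
- brace: Bystander: steel corner brace, two legs of 60 by 22 by 3 mm; origin at the corner.
- cup: Bystander: white nylon shelf pin cup, 52 mm across, 42 mm high; origin under its centre.
- dowels: Bystander: four birch dowels of 9 by 90 mm banded side by side; origin under their middle.
Things that resemble listed ones, but are neither listed nor needed, are in the scene too. Leave any blue look-alike of the case2 alone. Leave any orange look-alike of the case6 alone.

How it is judged:
By the outcome, as a careful person would: the job done as asked, in the order asked, and still so for the second after the job is handed in, with the robot touching nothing.
Of case2, case4, case6 only 2 to 3 are there at a start; the rules pass over those that are not, and their reading is None.
At some moment in a run one of case2, case4, case6 may be knocked a few centimetres aside while the robot is not near it.
It also fails if it takes over 210 s, if anything falls off the work surface, if the arm or the gripper's body presses on something with over 40 N, if the wrist force passes 120 N, or if a joint passes its speed limit or range.

ROBOT

A 6-joint arm with a two-finger parallel gripper is mounted at the origin on the work surface. World frame = base frame: x ahead of the robot, y to its left, z up, the work surface at z = 0. Lengths are in mm, angles in rad, forces in N, time in s.
With the tool pointing down it reaches from about 325 to 900 mm from the base axis. Payload 6.1 kg.
Tool frame: the origin (TCP) lies on the mounting face of the last link; the fingertips stand 173 mm ahead of it and the grasp point (between the pads) lies ahead of it (arm.grip_depth is the z of the grasp point in the tool frame, in mm); z points along the fingers, x is the direction in which the jaws open and shut, and the axes are right-handed (so a half turn about z gives the same grasp; the last joint's range is limited). The gripper opens to 85 mm and grips with 20 to 120 N. Pads are 22 mm wide; open, the fingers measure 114 mm over their backs; the gripper's body (76 mm by 85 mm) begins 54 mm behind the grasp point. The pads swing forward as they close: fully open they stand 13 mm farther back than shut.
Start: joints at [1.071, 0.22, 1.526, -0, 1.395, -0.126], TCP at [228.221, 581.836, 404.7] pointing down, gripper open.
Joint ranges: [-2.98, 2.98], [-0.91, 2.08], [0.09, 2.57], [-1.24, 4.39], [0.2, 2.65], [-2.68, 2.68]. Speed limits (rad/s): [2.57, 2.57, 3.01, 3.14, 3.14, 3.14].

INTERFACE

Orientations are given as a unit quaternion [w, x, y, z].
In Python, from cell import arm gives the robot as it stands.
- The arm moves only by the tool servo_tool, never from a script. Its argument "plan" is one flat list of numbers, 7 for each row, row after row: the shift along the tool's x, y, z in cm, then the turn, a rotation vector about the tool's x, y, z in rad, then the opening, from 0 (shut) to 1 (fully open). In form: [x, y, z, rx, ry, rz, claw, x, y, z, rx, ry, rz, claw, ...]. A call has 1 to 5 rows; each row shifts and turns the commanded pose from where the row before left it, along the tool's axes as they then stand; what a row does not reach is not made up. A row lasts 1/12 s, in which the tool goes at most 41.7 mm and 7.16 degrees, less where a joint would pass 70% of its speed; a pose out of reach is approached as far as the arm can. A call with a gripper value outside its range is refused whole. The fingers move at their own pace and stop on an object; the grip force is fixed at half the most. Time passes only in rows, so rows that do not move let the fingers close. It gives the time, the measured TCP pose, the force and the opening at its end, in the units of the state.
- arm.sense(): the state, without advancing time (a new reading comes with each control period).
- arm.get_image(name): name is "side" or "top"; returns a dict with "pixels" (420x560x3 uint8, red, green, blue), "fx", "fy", "cx", "cy" (pixels), "xyz" and "orientation" of the camera in the world. Camera axes: x right, y up, looking along -z (the intrinsics and any distortion apply to the point x, -y, -z); pixel columns grow to the right and rows downward; lengths in mm; the calibration is good to about 2 mm. A picture is of the moment at which its call begins. There is no depth.
- arm.sign_off(): hands the job in, once; it reports no verdict.
The state is a dict: "time_s": time; "joints": joint angles; "joint_vel": joint speeds; "joint_efforts": joint torques, N m; "position": TCP position; "eef_rot": TCP orientation; "contact_force": force on the tool from outside, world axes, zero at the start; "wrist_torque": the same for the moment, N m; "width": finger opening in mm.
Only numpy, scipy, OpenCV 4.12 (cv2) and the standard library are available. Lean on these libraries where they do the work, as an engineer would, in place of code of your own. Each camera call takes 0.05 s, during which the arm holds its last target. There are 200 camera calls.

## Working session

There is one attempt and no reset: what is moved stays moved. The work goes in short steps, Python scripts to look and compute and a tool call to move; the robot and the scene stay as the last step left them, time stands still between calls to the robot, and variables do not carry over. Pictures are saved under pics/ and viewed, about 12 in all and at most 16, crops included, and the job is handed in when it is done.

Besides the shell and the picture viewer there is one more tool, called after "Call:" as name(argument=value, ...), one argument or row to a line, values as JSON. servo_tool: Moves the arm, as the interface text tells. Its arguments: {"type":"object","properties":{"plan":{"type":"array","items":{"type":"number"}}},"required":["plan"]}

```bash
mkdir -p pics; ls
cat > h.py <<'E'
import numpy as np, cv2
from cell import arm
from scipy.spatial.transform import Rotation as R
def rot(q): return R.from_quat([q[1],q[2],q[3],q[0]]).as_matrix()
def shot(n,f):
    d=arm.get_image(n); cv2.imwrite('pics/'+f+'.png',d['pixels'][:,:,::-1]); np.save('pics/'+f+'.npy',d,allow_pickle=True); return d
def load(f): return np.load('pics/'+f+'.npy',allow_pickle=True).item()
def ray(d,u,v):
    c=rot(d['orientation'])@np.array([(u-d['cx'])/d['fx'],-(v-d['cy'])/d['fy'],-1.]); return np.array(d['xyz'],float),c
def onz(d,u,v,z):
    o,c=ray(d,u,v); return o+c*(z-o[2])/c[2]
def proj(d,p):
    q=rot(d['orientation']).T@(np.array(p,float)-d['xyz']); return d['cx']-d['fx']*q[0]/q[2], d['cy']+d['fy']*q[1]/q[2]
def tri(*a):
    A=np.zeros((3,3));b=np.zeros(3)
    for d,u,v in a:
        o,c=ray(d,u,v);c=c/np.linalg.norm(c);P=np.eye(3)-np.outer(c,c);A+=P;b+=P@o
    return np.linalg.solve(A,b)
E
python3 - <<'E'
from h import *
for n in('top','side'):
    d=shot(n,n+'0'); print({k:v for k,v in d.items() if k!='pixels'})
print(arm.sense(),arm.grip_depth)
E
```

```text
pics
{'fx': 497.04140149375894, 'fy': 497.04140149375894, 'cx': 282.95435599407693, 'cy': 211.25603647041999, 'xyz': array([ 402.99116992,   -3.94989912, 1456.15788507]), 'orientation': array([ 0.70918259,  0.02744431, -0.02942663, -0.70387565])}
{'fx': 491.2076826642005, 'fy': 491.2076826642005, 'cx': 282.5807437712084, 'cy': 212.95400819262454, 'xyz': array([  -49.80334361, -1155.7699228 ,   848.73794815]), 'orientation': array([ 0.84228176,  0.48762699, -0.11785091, -0.19721185])}
{'time_s': 0.1, 'joints': array([ 1.07093315e+00,  2.21172070e-01,  1.52751821e+00, -1.69104977e-05,
        1.39466715e+00, -1.26090322e-01]), 'joint_vel': array([ 0.00021672, -0.00107335, -0.00196887, -0.00020909,  0.00113804,
        0.00144147]), 'joint_efforts': array([ 9.80601799e-04, -4.98244536e+01, -3.90546870e+01, -3.25143983e-04,
        5.68155214e-03,  4.03722709e-05]), 'position': array([228.09020482, 581.63384374, 403.68159707]), 'eef_rot': array([ 4.08937100e-04,  8.26173876e-01,  5.63414544e-01, -7.81952618e-04]), 'contact_force': array([0.49086593, 1.08151124, 0.92706042]), 'wrist_torque': array([-0.01462038, -0.07656721,  0.02798397]), 'width': 85.50642684829589} 154.70000000000002
```

View pics/top0.png

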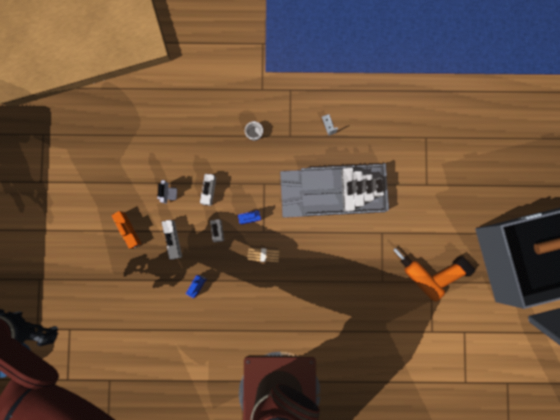

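View pics/side0.png

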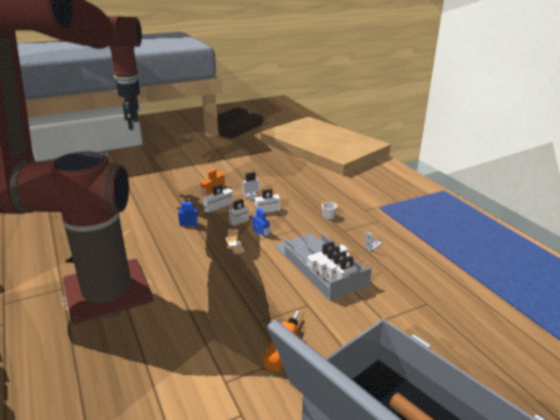

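The top view shows the tray at about (333,190) with its open sill to the left. Loose whites stand at (207,189), (171,239), (216,230) and (165,190). The blue look-alikes are at (250,217) and (195,286), the orange one at (125,229). I'll take an enlarged crop to tell them apart.

Run:
```python
from h import *
t=load('top0')['pixels'][160:305,100:280,::-1]; s=load('side0')['pixels'][165:300,165:375,::-1]
t=cv2.resize(t,None,fx=3.7,fy=3.7,interpolation=3)
cv2.imwrite('pics/c1.png',cv2.resize(t,(740,590)))
cv2.imwrite('pics/c2.png',cv2.resize(s,None,fx=3.8,fy=3.8,interpolation=3))
```

```text
(no output)
```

View pics/c1.png

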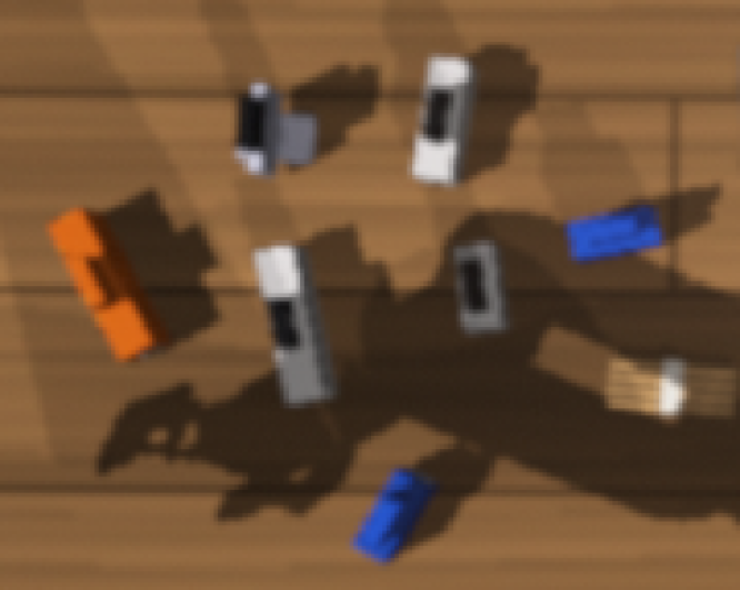

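View pics/c2.png

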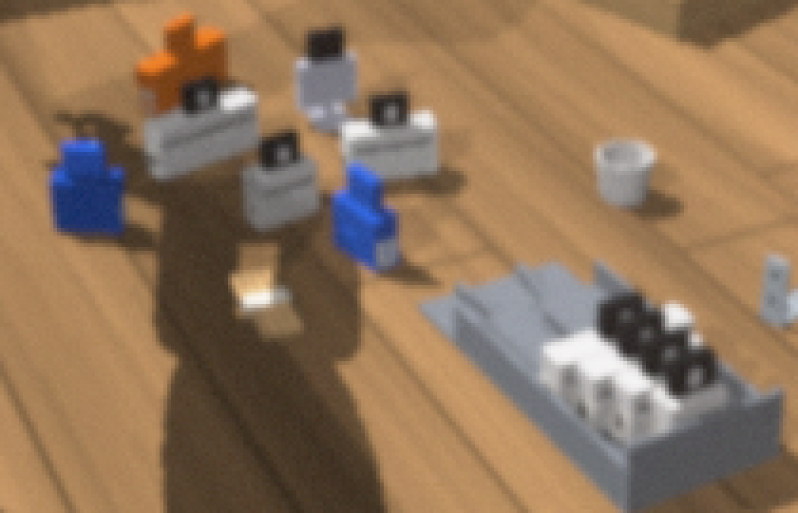

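The loose cases by length are case6 at top pixel (171,239), case4 at (207,189) and case2 at (216,230). The stop, with its foot and plate, is at (165,190). The blue pieces (250,217) and (195,286) and the orange one (125,229) are look-alikes to leave alone. The row 1, 3, 5, 7 stands in the tray against the end wall at the right. Next I'll fit box-model silhouettes in both views.

```bash
cat > fit.py <<'E'
from h import *
from scipy.optimize import minimize
def box(x0,x1,y0,y1,z0,z1): return np.array([[x,y,z] for x in(x0,x1) for y in(y0,y1) for z in(z0,z1)],float)
L={i:36+12*i for i in range(1,8)}
def case(i): return [box(-L[i]/2,L[i]/2,-13,13,0,50),box(-18,18,-6,6,50,80)]
STOP=[box(-17,17,-27,27,0,6),box(-4.5,4.5,-5,5,6,15),box(-30,30,-5,5,15,64),box(-18,18,-6,6,64,94)]
TRAY=[box(-68,68,-150,-144,0,57),box(-68,-64,-150,90,0,57),box(64,68,-150,90,0,57),box(-68,68,-150,90,0,17),box(-68,68,-150,150,0,4)]
S=4
def fg(d):
    p=cv2.medianBlur(cv2.resize(d['pixels'],None,fx=S,fy=S,interpolation=cv2.INTER_CUBIC),5).astype(float)
    p=cv2.GaussianBlur(p,(0,0),2)
    mx=p.max(2);df=p[...,0]-p[...,2]   # red minus blue: wood is warm
    return 1/(1+np.exp((df-0.28*mx-3)/(0.04*mx+1)))
def pts(bx,q):
    x,y,z,a=q;c,s=np.cos(a),np.sin(a);M=np.array([[c,-s,0],[s,c,0],[0,0,1]])
    return [b@M.T+[x,y,z] for b in bx]
def sil(d,bx,q,shape):
    m=np.zeros(shape,np.uint8)
    for P in pts(bx,q):
        uv=np.array([proj(d,p) for p in P]); uv=(uv+.5)*S-.5
        cv2.fillConvexPoly(m,cv2.convexHull(np.round(uv*16).astype(np.int32)),255,cv2.LINE_AA,4)
    return m/255.
def fit(ds,bx,q0,fixz=None,pad=12):
    F=[]
    for d in ds:
        f=fg(d);m=sil(d,bx,q0,f.shape);ys,xs=np.where(m>0);e=pad*S
        w=(slice(max(ys.min()-e,0),ys.max()+e),slice(max(xs.min()-e,0),xs.max()+e));F.append((d,f,w))
    def g(v):
        q=[v[0],v[1],v[2]*1. if fixz is None else fixz,v[3]/50]
        return sum(((cv2.GaussianBlur(sil(d,bx,q,f.shape)[w],(0,0),2)-f[w])**2).sum() for d,f,w in F)
    v=np.array([q0[0],q0[1],q0[2],q0[3]*50.])
    for st in(8,2):
        r=minimize(g,v,method='Nelder-Mead',options=dict(initial_simplex=np.vstack([v]+[v+st*np.eye(4)[i] for i in range(4)]),xatol=.05,fatol=.5));v=r.x
    q=np.array([v[0],v[1],v[2] if fixz is None else fixz,v[3]/50])
    return q,[np.round(1-np.abs(sil(d,bx,q,f.shape)[w]-(f[w]>.5)).sum()/sil(d,bx,q,f.shape).sum(),2) for d,f,w in F]
E
cat > m1.py <<'E'
from fit import *
t,s=load('top0'),load('side0')
for n,bx,u,v,z in(('c2',case(2),216,230,50),('c4',case(4),207,189,50),('c6',case(6),171,239,50),('stop',STOP,165,190,50),('tray',TRAY,333,190,10)):
    p=onz(t,u,v,z);q0=[p[0],p[1],0,np.pi/2 if 0 else 0.]
    for nm,ds,fz in(('both',[t,s],None),('top',[t],0)):
        if n=='tray' and nm=='both': ds=[t,s]
        q,i=fit(ds,bx,q0,fz);print(n,nm,np.round(q,2),i,flush=True)
vis=[]
E
python3 m1.py
```

```text
c2 both [ 4.6019e+02  1.8348e+02 -3.4100e+00  1.2000e-01] [np.float64(0.88), np.float64(-1.11)]
c2 top [4.6154e+02 1.8296e+02 0.0000e+00 1.4000e-01] [np.float64(0.9)]
c4 both [ 5.8007e+02  2.1170e+02 -4.5700e+00 -1.5000e-01] [np.float64(0.92), np.float64(-0.49)]
c4 top [ 5.8039e+02  2.1062e+02  0.0000e+00 -1.5000e-01] [np.float64(0.93)]
c6 both [ 4.3422e+02  3.1189e+02 -1.3400e+00  2.3000e-01] [np.float64(0.91), np.float64(-0.2)]
c6 top [4.3442e+02 3.1162e+02 0.0000e+00 2.3000e-01] [np.float64(0.91)]
stop both [570.32 333.93  -3.27  -0.  ] [np.float64(0.86), np.float64(-0.51)]
stop top [ 5.7073e+02  3.3298e+02  0.0000e+00 -2.0000e-02] [np.float64(0.86)]
tray both [ 5.7973e+02 -1.5124e+02  3.0000e-02  5.0000e-02] [np.float64(0.98), np.float64(0.84)]
tray top [ 5.8038e+02 -1.5198e+02  0.0000e+00  6.0000e-02] [np.float64(0.98)]
```

```bash
cat >> fit.py <<'E'
def overlay(d,items,win,fn,W=780):
    x0,x1,y0,y1=win;k=W/(x1-x0)
    im=cv2.resize(np.ascontiguousarray(d['pixels'][y0:y1,x0:x1,::-1]),None,fx=k,fy=k,interpolation=3)
    for bx,q in items:
        for P in pts(bx,q):
            uv=[(np.array(proj(d,p))+.5-[x0,y0])*k-.5 for p in P]
            for a in range(8):
                for b in(1,2,4):
                    if not a&b: cv2.line(im,*[tuple(int(round(c)) for c in uv[j]) for j in(a,a|b)],(0,255,0),1,cv2.LINE_AA)
    cv2.imwrite('pics/'+fn+'.png',im)
E
python3 - <<'E'
from fit import *
t,s=load('top0'),load('side0')
it=[(case(2),[460.8,183.2,0,.13]),(case(4),[580.2,211,0,-.15]),(case(6),[434.3,311.7,0,.23]),(STOP,[570.5,333.3,0,-.01]),(TRAY,[580,-151.6,0,.055])]
overlay(t,it,(145,400,140,270),'o1')
# row cases: tray y centres if packed
E
```

```text
(no output)
```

View pics/o1.png

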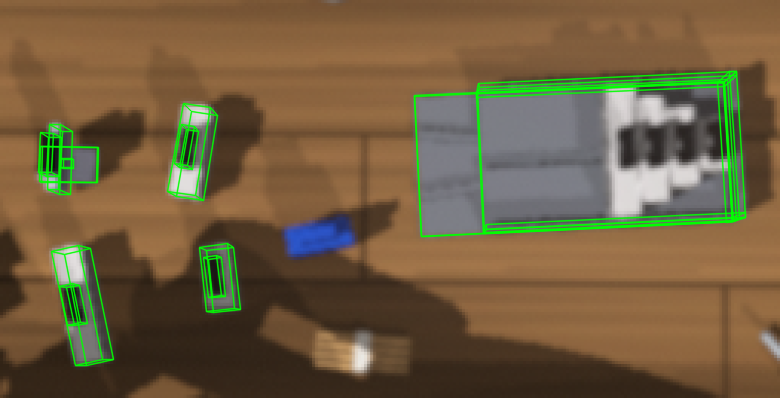

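The overlay edges match all four loose pieces and the tray, with the tray centre near pixel (333,190). Next, the row's tabs.

Run:
```python
from fit import *
t,s=load('top0'),load('side0')
T=[580,-151.6,.055]
def tw(x,y,z): c,sn=np.cos(T[2]),np.sin(T[2]); return [T[0]+c*x-sn*y,T[1]+sn*x+c*y,z]
def prof(d,xs,ys,z):
    g=d['pixels'].mean(2).astype(np.float32);r=0
    for x in xs:
        uv=np.array([proj(d,tw(x,y,z)) for y in ys],np.float32)
        r=r+cv2.remap(g,uv[:,:1],uv[:,1:],cv2.INTER_CUBIC)[:,0]
    return r/len(xs)
ys=np.arange(-146,0,3.)
print('top z97',[(int(y),int(v)) for y,v in zip(ys,prof(t,[-10,-5,0,5,10],ys,97))])
print('top z67 x-38',[(int(y),int(v)) for y,v in zip(ys,prof(t,[-44,-41],ys,67))])
xs=np.arange(-66,67,3.)
for y in(-131,-105,-79,-53,-50,-40): 
  print(y,[int(v) for v in [prof(t,[x],[y],67)[0] for x in xs]])
```

```text
top z97 [(-146, 58), (-143, 62), (-140, 65), (-137, 59), (-134, 49), (-131, 46), (-128, 44), (-125, 40), (-122, 38), (-119, 41), (-116, 52), (-113, 69), (-110, 82), (-107, 88), (-104, 82), (-101, 66), (-98, 50), (-95, 41), (-92, 39), (-89, 46), (-86, 62), (-83, 76), (-80, 87), (-77, 88), (-74, 75), (-71, 56), (-68, 42), (-65, 39), (-62, 46), (-59, 61), (-56, 79), (-53, 88), (-50, 88), (-47, 77), (-44, 57), (-41, 42), (-38, 40), (-35, 54), (-32, 100), (-29, 156), (-26, 181), (-23, 161), (-20, 127), (-17, 114), (-14, 111), (-11, 110), (-8, 110), (-5, 111), (-2, 111)]
top z67 x-38 [(-146, 103), (-143, 103), (-140, 84), (-137, 79), (-134, 90), (-131, 103), (-128, 110), (-125, 111), (-122, 114), (-119, 118), (-116, 118), (-113, 117), (-110, 118), (-107, 117), (-104, 115), (-101, 115), (-98, 114), (-95, 107), (-92, 96), (-89, 85), (-86, 79), (-83, 93), (-80, 141), (-77, 193), (-74, 215), (-71, 217), (-68, 217), (-65, 218), (-62, 218), (-59, 217), (-56, 211), (-53, 212), (-50, 218), (-47, 218), (-44, 217), (-41, 217), (-38, 218), (-35, 219), (-32, 217), (-29, 199), (-26, 155), (-23, 120), (
[... 643 characters left out ...]
, 177, 157, 145, 136, 114, 81, 59, 58, 72, 94, 87, 65]
-53 [90, 93, 125, 143, 151, 170, 191, 207, 214, 218, 221, 218, 211, 204, 197, 188, 169, 130, 95, 80, 78, 81, 82, 83, 86, 88, 88, 85, 83, 97, 130, 156, 166, 166, 167, 172, 173, 164, 155, 159, 158, 134, 104, 86, 69]
-50 [97, 121, 171, 194, 200, 204, 210, 215, 219, 221, 222, 217, 210, 206, 202, 187, 148, 99, 69, 61, 63, 66, 70, 70, 70, 71, 69, 65, 73, 105, 146, 169, 177, 178, 180, 184, 187, 188, 193, 202, 200, 166, 113, 77, 61]
-40 [118, 156, 196, 214, 217, 217, 217, 218, 217, 217, 217, 217, 217, 218, 214, 177, 109, 57, 43, 45, 48, 52, 55, 56, 50, 42, 39, 53, 102, 159, 193, 203, 205, 208, 212, 215, 216, 216, 216, 216, 207, 172, 116, 74, 57]
```

```bash
cat > go.py <<'E'
import sys
from h import *
T=[580,-151.6,.055]
def tw(x,y,T=T): c,sn=np.cos(T[2]),np.sin(T[2]); return np.array([T[0]+c*x-sn*y,T[1]+sn*x+c*y])
def rel(x,y,z,th):
    "print shift (cm, tool axes after turning) and turn to TCP x,y,z with tool-x at angle th"
    s=arm.sense();M=rot(s['eef_rot']);cur=np.arctan2(M[1,0],M[0,0])
    d=np.array([x,y,z])-s['position'];c,sn=np.cos(th),np.sin(th)
    print('pos',np.round(s['position'],1),'th',round(cur,3),'tilt',np.round(M[:2,2],4),'w',round(s['width'],1),'F',np.round(s['contact_force'],1),'t',round(s['time_s'],1))
    print('turn rz',round(cur-th,3),'shift cm',np.round([(c*d[0]+sn*d[1])/10,(sn*d[0]-c*d[1])/10,-d[2]/10],2))
E
python3 -c "
from go import *
p=tw(0,-94);rel(*p,404,.055)"
```

```text
pos [228.1 581.6 403.7] th 1.197 tilt [-0.0008 -0.0016] w 85.5 F [0.5 1.1 0.9] t 0.1
turn rz 1.142 shift cm [ 3.111e+01  8.455e+01 -3.000e-02]
```

Call:
servo_tool(
  plan=[0,0,0,0,0,0.124,1,0,0,0,0,0,0.124,1,0,0,0,0,0,0.124,1,0,0,0,0,0,0.124,1,0,0,0,0,0,0.124,1],
)

```text
time_s: 0.52
position: [228.1, 581.7, 404.0]
eef_rot: [0.0, 0.96, 0.282, -0.0]
contact_force: [-0.9, -0.7, -1.4]
width: 85.4
```

Call:
servo_tool(
  plan=[0,0,0,0,0,0.124,1,0,0,0,0,0,0.124,1,0,0,0,0,0,0.124,1,0,0,0,0,0,0.124,1,0,0,0,0,0,0.026,1],
)

```text
time_s: 0.93
position: [228.1, 581.7, 404.0]
eef_rot: [0.001, 1.0, 0.024, -0.0]
contact_force: [0.0, -0.2, -0.6]
width: 85.7
```

Call:
servo_tool(
  plan=[1.4,3.8,0,0,0,0,1,1.4,3.8,0,0,0,0,1,1.4,3.8,0,0,0,0,1,1.4,3.8,0,0,0,0,1,1.4,3.8,0,0,0,0,1],
)

```text
time_s: 1.35
position: [308.6, 394.2, 404.1]
eef_rot: [0.0, 1.0, 0.028, -0.0]
contact_force: [0.8, 0.1, -0.0]
width: 85.6
```

Call:
servo_tool(
  plan=[1.4,3.8,0,0,0,0,1,1.4,3.8,0,0,0,0,1,1.4,3.8,0,0,0,0,1,1.4,3.8,0,0,0,0,1,1.4,3.8,0,0,0,0,1],
)

```text
time_s: 1.77
position: [388.9, 208.2, 404.5]
eef_rot: [0.0, 1.0, 0.028, -0.0]
contact_force: [1.5, 0.7, 0.7]
width: 85.7
```

Call:
servo_tool(
  plan=[1.4,3.8,0,0,0,0,1,1.4,3.8,0,0,0,0,1,1.4,3.8,0,0,0,0,1,1.4,3.8,0,0,0,0,1,1.4,3.8,0,0,0,0,1],
)

```text
time_s: 2.18
position: [469.4, 22.2, 404.5]
eef_rot: [-0.0, 1.0, 0.027, -0.0]
contact_force: [0.8, 0.7, 0.7]
width: 85.0
```

Call:
servo_tool(
  plan=[1.4,3.8,0,0,0,0,1,1.4,3.8,0,0,0,0,1,1.4,3.8,0,0,0,0,1,1.4,3.8,0,0,0,0,1,1.4,3.8,0,0,0,0,1],
)

```text
time_s: 2.6
position: [549.8, -163.7, 404.2]
eef_rot: [-0.0, 1.0, 0.027, -0.0]
contact_force: [1.3, 0.8, -0.1]
width: 85.2
```

```bash
python3 -c "
from go import *
p=tw(0,-94);rel(*p,243,.055)"
```

```text
pos [ 549.8 -163.7  404.2] th 0.055 tilt [-0.0006  0.0004] w 85.2 F [ 1.3  0.8 -0.1] t 2.6
turn rz -0.0 shift cm [ 3.08  8.36 16.12]
```

Call:
servo_tool(
  plan=[1,2.8,3,0,0,0,1,1,2.8,3,0,0,0,1,1.08,2.7,2,0,0,0,1,0,0,3,0,0,0,1,0,0,1,0,0,0,0.7],
)

```text
time_s: 3.02
position: [583.0, -242.9, 279.9]
eef_rot: [-0.002, 1.0, 0.026, -0.003]
contact_force: [-1.3, 0.8, -0.8]
width: 75.6
```

Run:
```python
from go import *
from fit import *
p=tw(0,-94);rel(*p,243,.055)
d=shot('top','t1'); e=shot('side','s1')
cv2.imwrite('pics/v1.png',np.hstack([cv2.resize(d['pixels'][130:250,270:410,::-1],None,fx=2.8,fy=2.8,interpolation=3)[:336],cv2.resize(e['pixels'][190:310,260:400,::-1],None,fx=2.8,fy=2.8,interpolation=3)[:336]]))
```

```text
pos [ 583.  -242.9  279.9] th 0.053 tilt [-0.0067  0.0038] w 75.6 F [-1.3  0.8 -0.8] t 3.0
turn rz -0.002 shift cm [0.2  0.27 3.69]
```

View pics/v1.png

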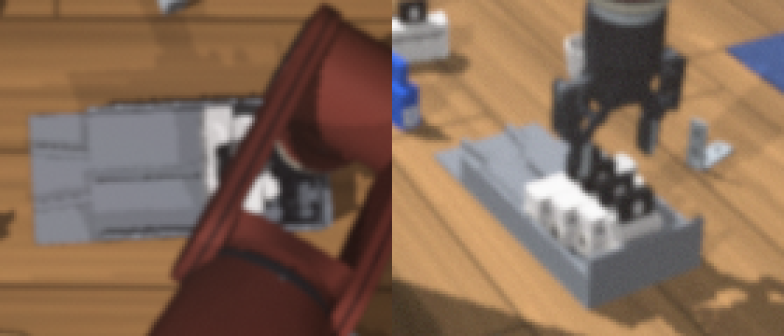

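The arm hides the tray from the top. In the side crop the fingers at (580,165) and (648,135) straddle the second tab from the wall, which is case3's. I'm going down and gripping.

Call:
servo_tool(
  plan=[0,0,1.4,0,0,0,0.7,0,0,1.4,0,0,0,0.7,0,0,0.9,0,0,0,0.7,0,0,0,0,0,0,0.7,0,0,0,0,0,0,0.7],
)

```text
time_s: 3.53
position: [584.4, -241.5, 248.1]
eef_rot: [-0.0, 1.0, 0.028, -0.0]
contact_force: [0.0, 0.7, 0.1]
width: 60.2
```

Call:
servo_tool(
  plan=[0,0,0,0,0,0,0,0,0,0,0,0,0,0,0,0,0,0,0,0,0,0,0,0,0,0,0,0,0,0,0,0,0,0,0],
)

```text
time_s: 3.95
position: [584.9, -242.3, 249.8]
eef_rot: [0.0, 1.0, 0.027, 0.001]
contact_force: [-2.4, 0.2, 5.6]
width: 34.4
```

Run:
```python
from go import *
from fit import *
p=tw(0,-94);rel(*p,243,.055)
e=shot('side','s2')
def it(i,y): return (case(i),[*tw(0,y),17,.055])
overlay(e,[(TRAY,[580,-151.6,0,.055]),it(1,-122),it(3,-94),it(5,-67),it(7,-41)],(270,390,220,310),'v2')
```

```text
pos [ 584.9 -242.3  249.8] th 0.055 tilt [ 0.0014 -0.0009] w 34.4 F [-2.4  0.2  5.6] t 4.0
turn rz -0.0 shift cm [0.01 0.32 0.68]
```

View pics/v2.png

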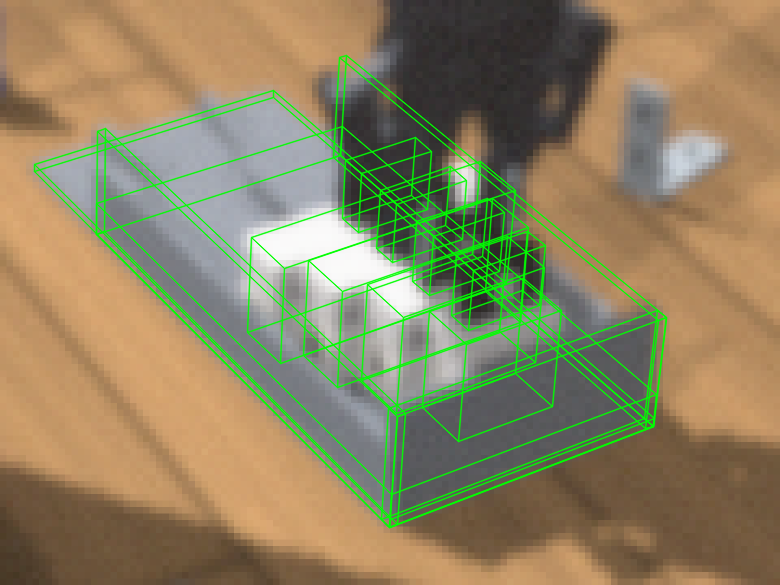

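The grip holds at width 34.4 on case3's tab, and the model boxes agree with the row. I'm pulling 3 (with 5 and 7 ahead of it) 36 mm towards the open end.

Call:
servo_tool(
  plan=[0,0,-0.3,0,0,0,0,0,-0.6,0,0,0,0,0,0,-1,0,0,0,0,0,0,-1,0,0,0,0,0,0,-1,0,0,0,0,0],
)

```text
time_s: 4.42
position: [582.5, -205.1, 251.4]
eef_rot: [0.0, 1.0, 0.028, -0.0]
contact_force: [0.1, -2.8, -0.1]
width: 34.4
```

Call:
servo_tool(
  plan=[0,0,0,0,0,0,0,0,0,0,0,0,0,0,0,0,0,0,0,0,0.7,0,0,0,0,0,0,0.7,0,0,0,0,0,0,0.7],
)

```text
time_s: 4.83
position: [582.7, -206.3, 251.7]
eef_rot: [0.0, 1.0, 0.027, 0.0]
contact_force: [0.4, -0.4, -0.7]
width: 59.4
```

Call:
servo_tool(
  plan=[0,0,0,0,0,0,0.7,0,0,-2,0,0,0,0.7,0,0,-3,0,0,0,0.7,0,0,-3,0,0,0,0.7,-3,-3,-3,0,0,0,0.7],
)

```text
time_s: 5.25
position: [559.4, -186.3, 357.9]
eef_rot: [0.001, 1.0, 0.026, 0.002]
contact_force: [0.3, 0.8, 0.6]
width: 59.9
```

Call:
servo_tool(
  plan=[-2,-4,0,0,0,0,1,-2,-4,0,0,0,0,1,-2,-4,0,0,0,0,1,-2,-4,0,0,0,0,1,-2,-4,0,0,0,0,1],
)

```text
time_s: 5.67
position: [452.8, -1.4, 355.7]
eef_rot: [-0.0, 1.0, 0.027, 0.0]
contact_force: [-0.0, 1.2, 0.5]
width: 85.5
```

```bash
cat >> go.py <<'E'
def prof(d,xs,ys,z):
    g=d['pixels'].mean(2).astype(np.float32);r=0
    for x in xs:
        uv=np.array([proj(d,[*tw(x,y),z]) for y in ys],np.float32)
        r=r+cv2.remap(g,uv[:,:1],uv[:,1:],cv2.INTER_CUBIC)[:,0]
    return r/len(xs)
def tabs(d,z=97):
    "tray-y of tab centres from dark bands along the row's middle, top view"
    ys=np.arange(-146,95,1.);p=prof(d,[-12,-6,0,6,12],ys,z)
    print('dark minima',[(int(ys[i])-1,int(p[i])) for i in range(3,len(ys)-3) if p[i]==p[i-3:i+4].min() and p[i]<60])
    return ys,p
E
python3 - <<'E'
from go import *
rel(461,183,350,.13)
d=shot('top','t3');shot('side','s3');tabs(load('top0'));tabs(d)
cv2.imwrite('pics/v3.png',cv2.resize(d['pixels'][130:270,140:400,::-1],None,fx=3,fy=3,interpolation=3))
E
```

```text
pos [452.8  -1.4 355.7] th 0.054 tilt [0.0008 0.0001] w 85.5 F [-0.   1.2  0.5] t 5.7
turn rz -0.076 shift cm [  3.21 -18.18   0.57]
dark minima [(-122, 38), (-94, 39), (-67, 42), (-40, 41)]
dark minima [(-122, 27), (-91, 57), (-56, 30), (-26, 33), (-1, 34)]
```

View pics/v3.png

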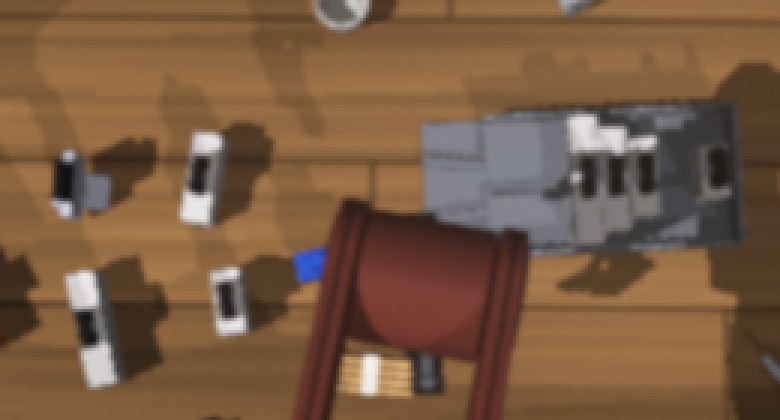

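Case3, 5 and 7 now have tabs near y = -57, -26 and -1, with a 40 mm gap after case1. Case2 is at (230,300) in this crop. I'll refit case2 in the better light and go to it.

```bash
cat > q.py <<'E'
import sys
from go import *
from fit import *
a=sys.argv[1];i=int(sys.argv[2]);q0=[float(v) for v in sys.argv[3:6]]
t,s=(load('t'+a),load('s'+a)) if len(sys.argv)<7 else (shot('top','t'+a),shot('side','s'+a))
bx=STOP if i==0 else case(i)
for ds,fz in(([t,s],None),([t],0)): 
    q,k=fit(ds,bx,[q0[0],q0[1],0,q0[2]],fz);print(np.round(q[:3],1),round(q[3],3),k)
    if fz is None: qb=q
rel((q[0]+qb[0])/2,(q[1]+qb[1])/2,230,q[3])
E
python3 q.py 3 2 461 183 .13
```

```text
[460.8 183.4  -1.5] 0.124 [np.float64(0.91), np.float64(-1.19)]
[462.1 183.1   0. ] 0.149 [np.float64(0.92)]
pos [451.4   1.2 355.2] th 0.059 tilt [-0.0014  0.0019] w 85.2 F [ 0.9 -1.1 -0.5] t 5.8
turn rz -0.09 shift cm [  3.69 -17.85  12.52]
```

Call:
servo_tool(
  plan=[0.4,-3.6,0,0,0,0,1,0.4,-3.6,0,0,0,0,1,0.4,-3.6,0,0,0,0,1,0.4,-3.6,0,0,0,0,1,0.4,-3.7,0,0,0,-0.08,1],
)

```text
time_s: 6.18
position: [464.4, 180.4, 356.0]
eef_rot: [0.0, 0.998, 0.067, 0.001]
contact_force: [0.5, -0.8, 0.9]
width: 85.5
```

Call:
servo_tool(
  plan=[0,0,3,0,0,0,0.8,0,0,3,0,0,0,0.8,0,0,2,0,0,0,0.8,0,0,0,0,0,0,0.8,0,0,0,0,0,0,0.8],
)

```text
time_s: 6.6
position: [464.0, 178.9, 274.9]
eef_rot: [0.0, 0.998, 0.067, -0.001]
contact_force: [0.8, -1.1, 0.5]
width: 68.0
```

Run:
```python
from go import *
rel(461.5,183.2,230,.136)
e=shot('side','s4')
cv2.imwrite('pics/v4.png',cv2.resize(e['pixels'][150:250,170:310,::-1],None,fx=4.5,fy=4.5,interpolation=3))
```

```text
pos [464.  178.9 274.9] th 0.135 tilt [-0.0025 -0.0006] w 68.0 F [ 0.8 -1.1  0.5] t 6.6
turn rz -0.001 shift cm [-0.19 -0.46  4.49]
```

View pics/v4.png

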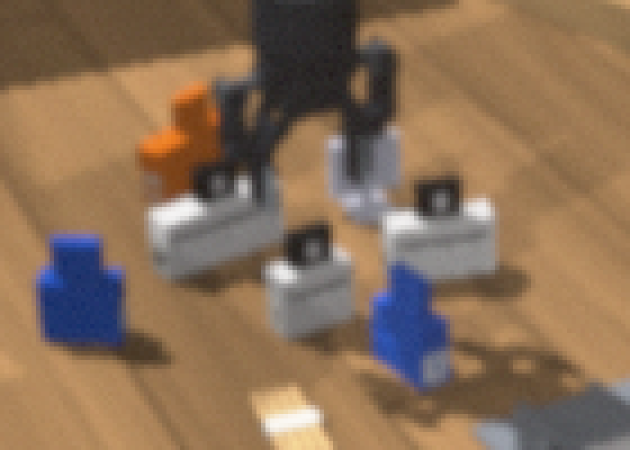

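The fingers at (260,190) and (355,170) are centred over case2's tab at (308,245).

Call:
servo_tool(
  plan=[-0.1,-0.2,1.5,0,0,0,0.8,-0.1,-0.2,1.5,0,0,0,0.8,0,0,1.3,0,0,0,0.8,0,0,0,0,0,0,0.8,0,0,0,0,0,0,0],
)

```text
time_s: 7.07
position: [462.3, 182.9, 234.0]
eef_rot: [-0.0, 0.998, 0.067, 0.001]
contact_force: [0.8, 0.1, 0.3]
width: 57.8
```

Call:
servo_tool(
  plan=[0,0,0,0,0,0,0,0,0,0,0,0,0,0,0,0,0,0,0,0,0,0,0,0,0,0,0,0,0,0,0,0,0,0,0],
)

```text
time_s: 7.48
position: [462.4, 183.2, 234.7]
eef_rot: [-0.0, 0.998, 0.067, 0.001]
contact_force: [-1.9, -0.4, 6.5]
width: 34.3
```

```bash
python3 q.py 4 2 461 183 .13 1
```

```text
[456.1 172.5   7.4] -0.122 [np.float64(-0.29), np.float64(-1.18)]
[357.6 211.9   0. ] 0.53 [np.float64(0.69)]
pos [462.4 183.1 234.7] th 0.135 tilt [0.0029 0.0005] w 34.3 F [-1.8 -0.2  6.4] t 7.6
turn rz -0.395 shift cm [-4.34 -3.59  0.47]
```

Gripped at 34.3. I'm lifting, turning to the tray's yaw and carrying it over the gap.

Call:
servo_tool(
  plan=[0,0,-1,0,0,0,0,0,0,-3,0,0,0,0,0,0,-4,0,0,0,0,0,0,-4,0,0,0.08,0,0,0,0,0,0,0,0],
)

```text
time_s: 8.0
position: [464.2, 183.7, 362.9]
eef_rot: [-0.002, 1.0, 0.026, 0.008]
contact_force: [1.6, -0.2, -0.3]
width: 34.6
```

Call:
servo_tool(
  plan=[0.9,2,0,0,0,0,0,0.9,3.7,0,0,0,0,0,0.9,3.8,0,0,0,0,0,0.9,3.8,0,0,0,0,0,0.9,3.8,0,0,0,0,0],
)

```text
time_s: 8.42
position: [516.1, 13.2, 353.9]
eef_rot: [0.0, 1.0, 0.028, 0.001]
contact_force: [1.8, 0.5, -1.3]
width: 34.3
```

Call:
servo_tool(
  plan=[0.9,3.8,0,0,0,0,0,0.9,3.8,0,0,0,0,0,0.9,3.8,0,0,0,0,0,0.9,3.8,0,0,0,0,0,0.9,3.8,0,0,0,0,0],
)

```text
time_s: 8.83
position: [571.4, -174.5, 353.8]
eef_rot: [0.0, 1.0, 0.027, 0.001]
contact_force: [-0.1, 0.5, -1.4]
width: 34.6
```

Call:
servo_tool(
  plan=[0.9,3.8,0,0,0,0,0,0,2,0,0,0,0,0,0,1,0,0,0,0,0,0,0,0,0,0,0,0,0,0,0,0,0,0,0],
)

```text
time_s: 9.25
position: [583.7, -239.4, 352.7]
eef_rot: [-0.0, 1.0, 0.027, -0.0]
contact_force: [0.7, -0.6, -1.9]
width: 34.4
```

Run:
```python
from go import *
rel(*tw(0,-90),251,.055)
e=shot('side','s5');d=shot('top','t5')
cv2.imwrite('pics/v5.png',np.hstack([cv2.resize(x['pixels'][a:a+130,b:b+140,::-1],None,fx=2.85,fy=2.85,interpolation=3) for x,a,b in((e,180,260),(d,120,270))]))
```

```text
pos [ 583.7 -239.4  352.7] th 0.054 tilt [-0.0002  0.0008] w 34.4 F [ 0.7 -0.6 -1.9] t 9.2
turn rz -0.001 shift cm [ 0.11  0.21 10.17]
```

View pics/v5.png

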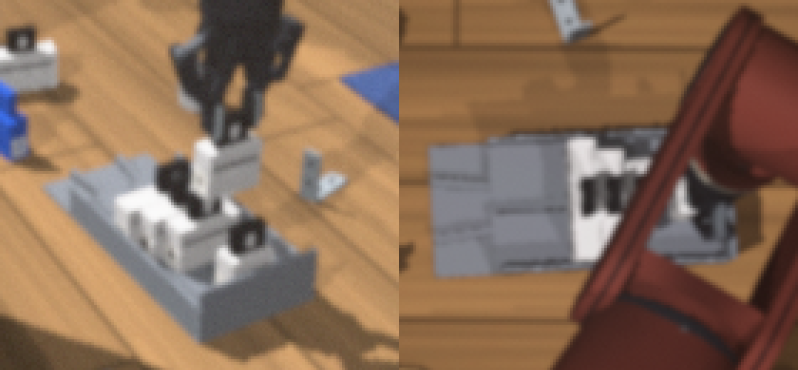

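Case2 hangs upright over the gap, with case1 behind it at (243,255) and case3 in front. Lowering.

Call:
servo_tool(
  plan=[0.1,0.2,2,0,0,0,0,0,0,2.5,0,0,0,0,0,0,1.5,0,0,0,0,0,0,1,0,0,0,0,0,0,1,0,0,0,0],
)

```text
time_s: 9.77
position: [585.1, -240.2, 272.0]
eef_rot: [-0.0, 1.0, 0.028, -0.0]
contact_force: [0.6, -0.2, -0.9]
width: 34.6
```

Call:
servo_tool(
  plan=[0,0,0.8,0,0,0,0,0,0,0.6,0,0,0,0,0,0,0.3,0,0,0,0,0,0,0.2,0,0,0,0,0,0,0.1,0,0,0,0],
)

```text
time_s: 10.18
position: [585.2, -242.0, 252.9]
eef_rot: [0.0, 1.0, 0.027, 0.0]
contact_force: [0.8, 0.0, -0.9]
width: 34.5
```

Call:
servo_tool(
  plan=[0,0,0,0,0,0,0,0,0,0,0,0,0,0,0,0,0,0,0,0,0,0,0,0,0,0,0,0,0,0,0,0,0,0,0],
)

```text
time_s: 10.6
position: [585.1, -241.9, 252.8]
eef_rot: [0.0, 1.0, 0.027, 0.0]
contact_force: [-0.7, 0.5, -1.2]
width: 34.3
```

Call:
servo_tool(
  plan=[0,0,0.1,0,0,0,0,0,0,0.1,0,0,0,0,0,0,0,0,0,0,0,0,0,0,0,0,0,0.7,0,0,0,0,0,0,0.7],
)

```text
time_s: 11.02
position: [585.1, -241.9, 250.8]
eef_rot: [0.0, 1.0, 0.027, 0.0]
contact_force: [-0.4, 0.2, 0.0]
width: 57.7
```

Call:
servo_tool(
  plan=[0,0,0,0,0,0,0.7,0,0,0,0,0,0,0.7,0,0,-2,0,0,0,0.7,0,0,-3,0,0,0,0.7,0,0,0,0,0,0,0.7],
)

```text
time_s: 11.43
position: [586.8, -242.7, 306.5]
eef_rot: [0.002, 1.0, 0.028, 0.004]
contact_force: [0.9, -0.2, 2.1]
width: 59.6
```

Call:
servo_tool(
  plan=[0,-2.1,0,0,0,0,0.7,0,-2.1,0,0,0,0,0.7,0,-2.1,0,0,0,0,0.7,0,0,0,0,0,0,0.7,0,0,0,0,0,0,0.7],
)

```text
time_s: 11.85
position: [581.7, -178.1, 300.6]
eef_rot: [0.0, 1.0, 0.028, 0.0]
contact_force: [0.3, -0.3, 0.0]
width: 59.9
```

Run:
```python
from go import *
rel(*tw(0,-27),250,.055)
e=shot('side','s6')
cv2.imwrite('pics/v6.png',cv2.resize(e['pixels'][195:310,265:395,::-1],None,fx=4.8,fy=4.8,interpolation=3))
```

```text
pos [ 581.7 -178.1  300.6] th 0.057 tilt [ 0.0002 -0.0003] w 59.9 F [ 0.3 -0.3  0. ] t 11.8
turn rz 0.002 shift cm [-0.02  0.05  5.06]
```

View pics/v6.png

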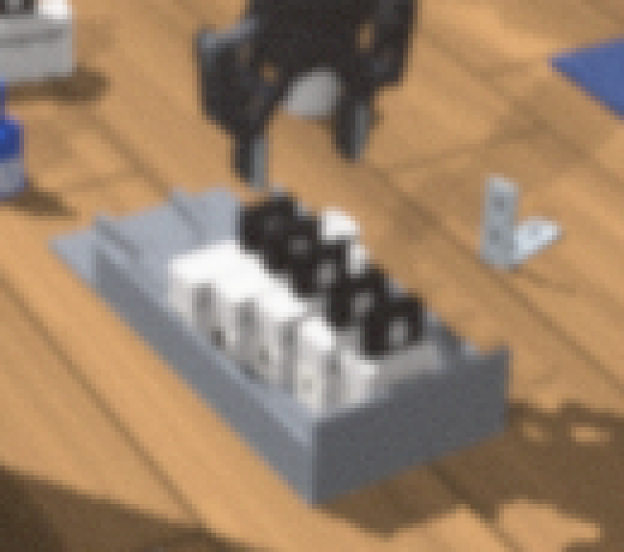

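Case2 stands between 1 and 3, the second tab from the wall. Next I'm pulling 5 (and 7) along.

Call:
servo_tool(
  plan=[0,0,1.5,0,0,0,0.7,0,0,1.5,0,0,0,0.7,0,0,1.2,0,0,0,0.7,0,0,0.8,0,0,0,0.7,0,0,0,0,0,0,0.7],
)

```text
time_s: 12.32
position: [580.7, -179.2, 248.0]
eef_rot: [-0.001, 1.0, 0.027, -0.002]
contact_force: [-0.9, -0.3, -1.2]
width: 60.0
```

Call:
servo_tool(
  plan=[0,0,0,0,0,0,0,0,0,0,0,0,0,0,0,0,0,0,0,0,0,0,0,0,0,0,0,0,0,-0.2,0,0,0,0,0],
)

```text
time_s: 12.73
position: [581.9, -177.6, 251.7]
eef_rot: [0.001, 1.0, 0.027, 0.001]
contact_force: [-0.6, -0.6, -1.6]
width: 34.6
```

Call:
servo_tool(
  plan=[0,-0.6,0,0,0,0,0,0,-0.9,0,0,0,0,0,0,-1,0,0,0,0,0,0,-0.9,0,0,0,0,0,0,0,0,0,0,0,0],
)

```text
time_s: 13.15
position: [580.0, -140.9, 251.6]
eef_rot: [-0.0, 1.0, 0.028, 0.001]
contact_force: [0.5, 1.2, 6.8]
width: 34.0
```

Call:
servo_tool(
  plan=[0,0,0,0,0,0,0.7,0,0,0,0,0,0,0.7,0,0,0,0,0,0,0.7,0,0,-2,0,0,0,0.7,0,0,-3,0,0,0,0.7],
)

```text
time_s: 13.57
position: [577.7, -142.2, 296.5]
eef_rot: [-0.002, 1.0, 0.027, -0.004]
contact_force: [-0.5, 0.0, -0.1]
width: 59.5
```

Call:
servo_tool(
  plan=[-3,-2,-2.5,0,0,0,1,-3,-2.5,-2,0,0,0,1,-3,-2.5,0,0,0,0,1,-3,-2.5,0,0,0,0,1,-3,-2.5,0,0,0,0,1],
)

```text
time_s: 13.98
position: [424.7, -32.6, 343.0]
eef_rot: [-0.0, 1.0, 0.027, -0.0]
contact_force: [-0.6, 0.3, -0.2]
width: 85.1
```

```bash
python3 q.py 7 4 580 211 -.15 1; python3 -c "
from go import *
tabs(load('t7'))"
```

```text
[579.6 211.1  -1.4] -0.153 [np.float64(0.92), np.float64(-0.48)]
[580.6 210.7   0. ] -0.15 [np.float64(0.93)]
pos [421.8 -30.6 341.1] th 0.057 tilt [-0.0053  0.0025] w 85.8 F [ 1.1  0.4 -0.2] t 14.1
turn rz 0.207 shift cm [ 12.05 -26.25  11.11]
dark minima [(-121, 26), (-91, 29), (-56, 37), (-29, 57), (-23, 58), (11, 38), (37, 40)]
```

Call:
servo_tool(
  plan=[2.4,-3.3,0,0,0,0,1,2.4,-3.3,0,0,0,0,1,2.4,-3.3,0,0,0,0,1,2.4,-3.3,0,0,0,0,1,2.5,-3.3,0,0,0,0,1],
)

```text
time_s: 14.5
position: [538.9, 139.6, 342.8]
eef_rot: [-0.0, 1.0, 0.027, -0.0]
contact_force: [1.4, -1.1, 1.4]
width: 85.5
```

Call:
servo_tool(
  plan=[2.5,-3.3,0,0,0,0,1,2.5,-3.4,0,0,0,0.1,1,0,0,2,0,0,0.107,1,0,0,3,0,0,0,0.8,0,0,1,0,0,0,0.8],
)

```text
time_s: 14.92
position: [582.9, 207.5, 278.3]
eef_rot: [0.001, 0.997, -0.075, -0.003]
contact_force: [-0.5, -0.9, -2.0]
width: 68.5
```

Call:
servo_tool(
  plan=[0,0,0,0,0,0,0.8,0,0,0,0,0,0,0.8,0,0,0,0,0,0,0.8,0,0,0,0,0,0,0.8,0,0,0,0,0,0,0.8],
)

```text
time_s: 15.33
position: [584.7, 206.9, 285.3]
eef_rot: [-0.0, 0.997, -0.076, 0.001]
contact_force: [-0.1, 0.3, 0.8]
width: 68.5
```

Run:
```python
from go import *
rel(580.1,210.9,232,-.15)
e=shot('side','s8')
cv2.imwrite('pics/v8.png',cv2.resize(e['pixels'][150:250,190:330,::-1],None,fx=4,fy=4,interpolation=3))
```

```text
pos [584.7 206.9 285.3] th -0.153 tilt [0.003  0.0007] w 68.5 F [-0.1  0.3  0.8] t 15.3
turn rz -0.003 shift cm [-0.51 -0.33  5.33]
```

View pics/v8.png

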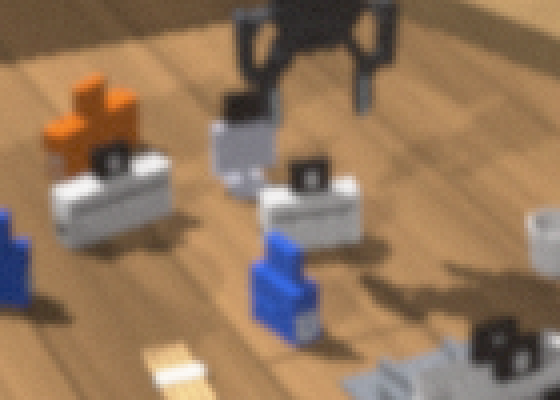

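The fingers at (272,110) and (363,105) are centred over case4's tab at (312,175).

Call:
servo_tool(
  plan=[-0.2,-0.1,1.5,0,0,0,0.8,-0.2,-0.2,1.5,0,0,0,0.8,-0.1,0,1.3,0,0,0,0.8,0,0,0.8,0,0,0,0.8,0,0,0,0,0,0,0.8],
)

```text
time_s: 15.8
position: [578.6, 210.5, 230.2]
eef_rot: [0.001, 0.997, -0.076, -0.002]
contact_force: [0.4, 1.0, -0.7]
width: 68.2
```

Call:
servo_tool(
  plan=[0,0,0,0,0,0,0,0,0,0,0,0,0,0,0,0,0,0,0,0,0,0,0,0,0,0,0,0,0,0,0,0,0,0,0],
)

```text
time_s: 16.22
position: [580.1, 210.9, 233.5]
eef_rot: [-0.0, 0.997, -0.076, 0.001]
contact_force: [-1.2, 0.9, 4.1]
width: 34.8
```

Call:
servo_tool(
  plan=[0,0,-1,0,0,0,0,0,0,-3,0,0,0,0,0,0,-4,0,0,-0.105,0,0,0,-3.8,0,0,-0.1,0,0,0,0,0,0,0,0],
)

```text
time_s: 16.63
position: [582.0, 211.5, 360.6]
eef_rot: [-0.001, 1.0, 0.029, 0.007]
contact_force: [2.0, 0.8, 0.3]
width: 34.7
```

Run:
```python
from go import *
rel(*tw(0,-23.5),251,.055)
```

```text
pos [582.  211.5 360.6] th 0.058 tilt [0.0144 0.0032] w 34.7 F [2.  0.8 0.3] t 16.6
turn rz 0.003 shift cm [-2.19 38.59 10.96]
```

Call:
servo_tool(
  plan=[-0.2,2,0,0,0,0,0,-0.2,3.7,0,0,0,0,0,-0.2,3.8,0,0,0,0,0,-0.2,3.8,0,0,0,0,0,-0.2,3.8,0,0,0,0,0],
)

```text
time_s: 17.05
position: [578.2, 38.2, 350.5]
eef_rot: [0.0, 1.0, 0.027, 0.0]
contact_force: [1.1, -0.3, -1.6]
width: 34.7
```

Call:
servo_tool(
  plan=[-0.2,3.8,0,0,0,0,0,-0.2,3.8,0,0,0,0,0,-0.2,3.8,0,0,0,0,0,-0.2,3.8,0,0,0,0,0,-0.2,3.8,0,0,0,0,0],
)

```text
time_s: 17.47
position: [578.2, -152.5, 350.6]
eef_rot: [0.0, 1.0, 0.026, 0.0]
contact_force: [1.1, -0.1, -1.3]
width: 34.4
```

Call:
servo_tool(
  plan=[0,1.5,0,0,0,0,0,0,0.9,0,0,0,0,0,0,0,0,0,0,0,0,0,0,0,0,0,0,0,0,0,0,0,0,0,0],
)

```text
time_s: 17.88
position: [580.1, -173.1, 350.1]
eef_rot: [-0.0, 1.0, 0.027, -0.0]
contact_force: [-0.7, 0.6, -2.2]
width: 34.7
```

Run:
```python
from go import *
rel(*tw(0,-23.5),251,.055)
d=shot('top','t9');e=shot('side','s9');tabs(d)
cv2.imwrite('pics/v9.png',np.hstack([cv2.resize(x['pixels'][a:a+130,b:b+140,::-1],None,fx=2.85,fy=2.85,interpolation=3) for x,a,b in((e,180,260),(d,120,270))]))
```

```text
pos [ 580.1 -173.1  350.1] th 0.054 tilt [-0.0004  0.0009] w 34.7 F [-0.7  0.6 -2.2] t 17.9
turn rz -0.001 shift cm [0.11 0.2  9.91]
dark minima [(-139, 44), (-119, 49), (-92, 40), (-70, 42), (-62, 41), (13, 58), (37, 42)]
```

View pics/v9.png

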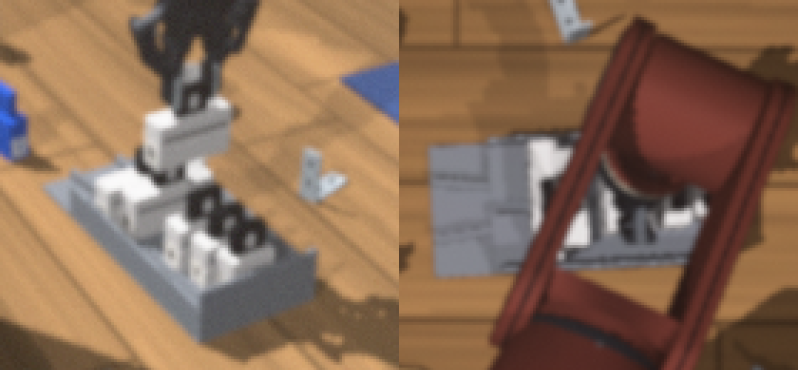

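Case4 hangs upright above the gap between 3 and 5. Lowering, releasing, then moving over case7's tab.

Call:
servo_tool(
  plan=[0.1,0.2,2,0,0,0,0,0,0,2.5,0,0,0,0,0,0,1.5,0,0,0,0,0,0,1,0,0,0,0,0,0,0.8,0,0,0,0],
)

```text
time_s: 18.4
position: [580.9, -175.5, 271.1]
eef_rot: [-0.0, 1.0, 0.027, -0.001]
contact_force: [0.3, -0.4, -1.4]
width: 34.7
```

Call:
servo_tool(
  plan=[0,0,0.8,0,0,0,0,0,0,0.6,0,0,0,0,0,0,0.3,0,0,0,0,0,0,0.2,0,0,0,0,0,0,0.1,0,0,0,0],
)

```text
time_s: 18.82
position: [581.3, -176.7, 252.6]
eef_rot: [0.0, 1.0, 0.026, 0.0]
contact_force: [-0.4, -0.8, -1.1]
width: 34.5
```

Call:
servo_tool(
  plan=[0,0,0.1,0,0,0,0,0,0,0,0,0,0,0,0,0,0,0,0,0,0,0,0,0,0,0,0,0,0,0,0,0,0,0,0],
)

```text
time_s: 19.23
position: [581.2, -176.7, 251.6]
eef_rot: [0.0, 1.0, 0.026, 0.0]
contact_force: [0.1, 0.7, -2.0]
width: 34.6
```

Call:
servo_tool(
  plan=[0,0,0.1,0,0,0,0,0,0,0.05,0,0,0,0,0,0,0,0,0,0,0.7,0,0,0,0,0,0,0.7,0,0,0,0,0,0,0.7],
)

```text
time_s: 19.65
position: [581.2, -176.6, 249.9]
eef_rot: [0.0, 1.0, 0.027, 0.0]
contact_force: [0.3, 0.2, 0.5]
width: 59.7
```

Call:
servo_tool(
  plan=[0,0,0,0,0,0,0.7,0,0,-2,0,0,0,0.7,0,0,-3,0,0,0,0.7,0,-1,0,0,0,0,0.7,0,-2,0,0,0,0,0.7],
)

```text
time_s: 20.07
position: [580.6, -148.4, 302.8]
eef_rot: [0.002, 1.0, 0.025, 0.003]
contact_force: [0.5, -0.2, -1.3]
width: 59.7
```

Call:
servo_tool(
  plan=[0,-2,0,0,0,0,0.7,0,-1.1,0,0,0,0,0.7,0,0,0,0,0,0,0.7,0,0,0,0,0,0,0.7,0,0,0,0,0,0,0.7],
)

```text
time_s: 20.48
position: [578.0, -116.3, 299.8]
eef_rot: [0.0, 1.0, 0.027, 0.0]
contact_force: [-0.1, -0.1, 0.1]
width: 60.3
```

Run:
```python
from go import *
rel(*tw(0,36),250,.055)
```

```text
pos [ 578.  -116.3  299.8] th 0.053 tilt [ 0.0002 -0.0006] w 60.3 F [-0.1 -0.1  0.1] t 20.5
turn rz -0.002 shift cm [ 0.01 -0.06  4.98]
```

Call:
servo_tool(
  plan=[0,0,1.5,0,0,0,0.7,0,0,1.5,0,0,0,0.7,0,0,1.2,0,0,0,0.7,0,0,0.7,0,0,0,0.7,0,0,0,0,0,0,0.7],
)

```text
time_s: 20.9
position: [577.0, -116.1, 248.5]
eef_rot: [-0.001, 1.0, 0.026, -0.002]
contact_force: [0.0, 0.4, -0.5]
width: 59.4
```

Call:
servo_tool(
  plan=[0,0,0,0,0,0,0,0,0,0,0,0,0,0,0,0,0,0,0,0,0,0,0,0,0,0,0,0,0,0,0,0,0,0,0],
)

```text
time_s: 21.32
position: [578.4, -115.9, 251.8]
eef_rot: [0.0, 1.0, 0.027, 0.001]
contact_force: [1.2, 0.1, 2.1]
width: 34.2
```

Call:
servo_tool(
  plan=[0,-0.6,0,0,0,0,0,0,-0.9,0,0,0,0,0,0,-1.1,0,0,0,0,0,0,-0.9,0,0,0,0,0,0,0,0,0,0,0,0],
)

```text
time_s: 21.73
position: [576.4, -78.6, 251.9]
eef_rot: [-0.001, 1.0, 0.027, 0.001]
contact_force: [0.8, 1.9, 7.9]
width: 34.2
```

Call:
servo_tool(
  plan=[0,0,0,0,0,0,0.7,0,0,0,0,0,0,0.7,0,0,0,0,0,0,0.7,0,0,-2,0,0,0,0.7,0,0,-3,0,0,0,0.7],
)

```text
time_s: 22.15
position: [574.1, -80.3, 296.9]
eef_rot: [-0.001, 1.0, 0.026, -0.004]
contact_force: [-0.1, -0.1, -0.2]
width: 59.7
```

Call:
servo_tool(
  plan=[-3,-2,-2.5,0,0,0,1,-3,-2,-2,0,0,0,1,-3.5,-1.5,0,0,0,0,1,-3.5,-1.5,0,0,0,0,1,-3,-1.5,0,0,0,0,1],
)

```text
time_s: 22.57
position: [411.2, -4.7, 344.0]
eef_rot: [-0.0, 1.0, 0.026, -0.001]
contact_force: [0.2, 0.1, 0.0]
width: 85.5
```

```bash
python3 q.py 10 6 434 312 .23 1; python3 -c "
from go import *
tabs(load('t10'))"
```

```text
[435.2 311.3   1.2] 0.238 [np.float64(0.91), np.float64(-0.04)]
[435.3 311.6   0. ] 0.236 [np.float64(0.91)]
pos [409.1  -3.6 342.8] th 0.054 tilt [-0.0041  0.0013] w 85.5 F [ 0.8  0.6 -0.4] t 22.7
turn rz -0.182 shift cm [  9.92 -30.02  11.28]
dark minima [(-122, 27), (-90, 29), (-57, 37), (-26, 37), (10, 38), (74, 39)]
```

Call:
servo_tool(
  plan=[0.5,-3.9,0,0,0,0,1,0.5,-3.9,0,0,0,0,1,0.5,-3.9,0,0,0,0,1,0.5,-3.9,0,0,0,0,1,0.6,-3.9,0,0,0,0,1],
)

```text
time_s: 23.08
position: [429.0, 192.5, 344.4]
eef_rot: [-0.0, 1.0, 0.026, 0.0]
contact_force: [1.5, 0.2, -0.6]
width: 85.2
```

Call:
servo_tool(
  plan=[0.6,-3.9,0,0,0,0,1,0.6,-3.9,0,0,0,0,1,0.6,-4,0,0,0,-0.09,1,0,0,2.5,0,0,-0.092,0.8,0,0,3,0,0,0,0.8],
)

```text
time_s: 23.5
position: [442.0, 312.7, 291.1]
eef_rot: [-0.001, 0.993, 0.121, 0.003]
contact_force: [0.5, 0.3, -0.7]
width: 68.5
```

Call:
servo_tool(
  plan=[0,0,0,0,0,0,0.8,0,0,0,0,0,0,0.8,0,0,0,0,0,0,0.8,0,0,0,0,0,0,0.8,0,0,0,0,0,0,0.8],
)

```text
time_s: 23.92
position: [441.6, 309.5, 291.6]
eef_rot: [-0.001, 0.993, 0.117, 0.002]
contact_force: [0.4, 0.2, 0.9]
width: 68.3
```

Run:
```python
from go import *
rel(435.2,311.5,231,.237)
# change check: has case6 moved since last picture? compare side view body region
a=load('s10')['pixels'].astype(int);e=shot('side','s11')['pixels'].astype(int)
w=np.abs(a-e).mean(2)[190:212,200:228];print('diff',w.mean(),w.max())
```

```text
pos [441.6 309.5 291.6] th 0.234 tilt [0.003  0.0015] w 68.3 F [0.4 0.2 0.9] t 23.9
turn rz -0.003 shift cm [-0.57 -0.35  6.06]
diff 17.482142857142858 193.66666666666666
```

Call:
servo_tool(
  plan=[-0.2,-0.1,1.5,0,0,0,0.8,-0.2,-0.1,1.5,0,0,0,0.8,-0.2,-0.1,1.5,0,0,0,0.8,0,0,1.4,0,0,0,0.8,0,0,0,0,0,0,0.8],
)

```text
time_s: 24.38
position: [433.2, 310.4, 228.7]
eef_rot: [0.001, 0.993, 0.117, -0.002]
contact_force: [-0.5, -0.5, -0.7]
width: 68.5
```

Call:
servo_tool(
  plan=[0,0,0,0,0,0,0,0,0,0,0,0,0,0,0,0,0,0,0,0,0,0,0,0,0,0,0,0,0,0,0,0,0,0,0],
)

```text
time_s: 24.8
position: [435.0, 311.5, 232.4]
eef_rot: [-0.001, 0.993, 0.117, 0.001]
contact_force: [0.3, -0.3, 7.7]
width: 34.7
```

Call:
servo_tool(
  plan=[0,0,-1,0,0,0,0,0,0,-3,0,0,0,0,0,0,-4,0,0,0.09,0,0,0,-4,0,0,0.09,0,0,0,0,0,0,0,0],
)

```text
time_s: 25.22
position: [436.3, 312.4, 360.3]
eef_rot: [-0.003, 1.0, 0.025, 0.006]
contact_force: [1.3, 0.8, 0.7]
width: 34.6
```

Run:
```python
from go import *
rel(*tw(0,41.5),251,.055)
```

```text
pos [436.3 312.4 360.3] th 0.051 tilt [0.0128 0.0066] w 34.6 F [1.3 0.8 0.7] t 25.2
turn rz -0.004 shift cm [11.79 42.97 10.93]
```

Call:
servo_tool(
  plan=[1,2,0,0,0,0,0,1,3.7,0,0,0,0,0,1,3.9,0,0,0,0,0,1,3.9,0,0,0,0,0,1,3.9,0,0,0,0,0],
)

```text
time_s: 25.63
position: [493.5, 138.7, 351.0]
eef_rot: [-0.0, 1.0, 0.028, 0.0]
contact_force: [0.1, 0.6, -0.9]
width: 34.8
```

Call:
servo_tool(
  plan=[1.1,3.9,0,0,0,0,0,1.1,3.9,0,0,0,0,0,1.1,3.9,0,0,0,0,0,1.1,3.9,0,0,0,0,0,1.1,3.9,0,0,0,0,0],
)

```text
time_s: 26.05
position: [559.3, -53.5, 351.0]
eef_rot: [0.0, 1.0, 0.028, 0.0]
contact_force: [0.6, 0.8, -0.5]
width: 34.7
```

Call:
servo_tool(
  plan=[1,3.5,0,0,0,0,0,0.4,2.3,0,0,0,0,0,0,0,0,0,0,0,0,0,0,0,0,0,0,0,0,0,0,0,0,0,0],
)

```text
time_s: 26.47
position: [576.1, -108.3, 350.4]
eef_rot: [-0.0, 1.0, 0.027, -0.0]
contact_force: [0.1, 0.4, -1.4]
width: 34.6
```

Run:
```python
from go import *
rel(*tw(0,41.5),251,.055)
d=shot('top','t12');e=shot('side','s12');tabs(d)
cv2.imwrite('pics/v12.png',np.hstack([cv2.resize(x['pixels'][a:a+130,b:b+140,::-1],None,fx=2.85,fy=2.85,interpolation=3) for x,a,b in((e,180,260),(d,120,270))]))
```

```text
pos [ 576.1 -108.3  350.4] th 0.055 tilt [-0.0007  0.0007] w 34.6 F [ 0.1  0.4 -1.4] t 26.5
turn rz -0.0 shift cm [0.15 0.19 9.94]
dark minima [(-122, 34), (-91, 29), (-70, 55), (-48, 47), (-25, 46), (-2, 51), (10, 42), (74, 36)]
```

View pics/v12.png

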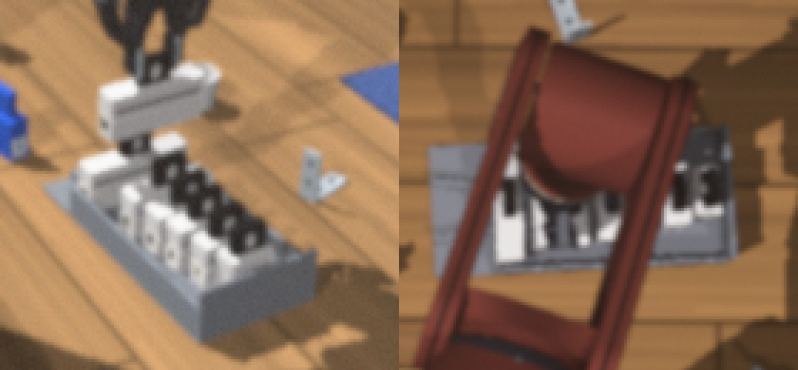

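Case6 hangs upright over the gap between 5 and 7. Lowering.

Call:
servo_tool(
  plan=[0.1,0.15,2,0,0,0,0,0,0,2.5,0,0,0,0,0,0,1.5,0,0,0,0,0,0,1,0,0,0,0,0,0,0.8,0,0,0,0],
)

```text
time_s: 26.98
position: [577.1, -108.9, 271.5]
eef_rot: [-0.0, 1.0, 0.028, -0.001]
contact_force: [0.9, -0.1, -0.4]
width: 34.8
```

Call:
servo_tool(
  plan=[0,0,0.8,0,0,0,0,0,0,0.6,0,0,0,0,0,0,0.3,0,0,0,0,0,0,0.2,0,0,0,0,0,0,0.1,0,0,0,0],
)

```text
time_s: 27.4
position: [577.7, -110.2, 252.8]
eef_rot: [0.0, 1.0, 0.027, 0.0]
contact_force: [-0.3, 0.5, -1.3]
width: 34.8
```

Call:
servo_tool(
  plan=[0,0,0.1,0,0,0,0,0,0,0.1,0,0,0,0,0,0,0,0,0,0,0,0,0,0,0,0,0,0,0,0,0,0,0,0,0],
)

```text
time_s: 27.82
position: [577.5, -110.2, 250.7]
eef_rot: [0.0, 1.0, 0.027, 0.0]
contact_force: [-0.5, -0.2, -1.5]
width: 34.4
```

Call:
servo_tool(
  plan=[0,0,0.1,0,0,0,0,0,0,0.05,0,0,0,0,0,0,0,0,0,0,0.7,0,0,0,0,0,0,0.7,0,0,0,0,0,0,0.7],
)

```text
time_s: 28.23
position: [577.6, -110.1, 249.2]
eef_rot: [0.0, 1.0, 0.028, 0.0]
contact_force: [-0.6, 0.2, 0.3]
width: 59.7
```

Call:
servo_tool(
  plan=[0,0,0,0,0,0,0.7,0,0,-2,0,0,0,0.7,0,0,-3,0,0,0,0.7,0,0,-4,0,0,0,0.7,-3,-2,-2,0,0,0,1],
)

```text
time_s: 28.65
position: [549.9, -94.2, 364.3]
eef_rot: [0.002, 1.0, 0.027, 0.004]
contact_force: [0.3, -0.0, 2.5]
width: 70.0
```

Call:
servo_tool(
  plan=[-3,-2.5,0,0,0,0,1,-3,-2.5,0,0,0,0,1,-3,-2.5,0,0,0,0,1,-3,-2.5,0,0,0,0,1,0,0,0,0,0,0,1],
)

```text
time_s: 29.07
position: [416.3, 4.5, 357.5]
eef_rot: [-0.001, 1.0, 0.029, -0.002]
contact_force: [-0.1, 0.2, -0.2]
width: 85.3
```

```bash
python3 q.py 13 0 570.5 333 -.01 1
python3 - <<'E'
from go import *
from fit import *
t,s=load('t13'),load('s13');tabs(t)
q,k=fit([t,s],TRAY,[580,-151.6,0,.055]);print('tray',np.round(q,3),k)
q,k=fit([t],TRAY,[580,-151.6,0,.055],0);print('tray',np.round(q,3),k)
E
```

```text
[570.1 332.3   3.9] -0.049 [np.float64(0.86), np.float64(-1.05)]
[570.7 333.1   0. ] -0.024 [np.float64(0.86)]
pos [420.2   2.3 359.3] th 0.057 tilt [ 0.0015 -0.0003] w 85.3 F [0.8 0.3 0.1] t 29.2
turn rz 0.08 shift cm [ 14.24 -33.39  12.93]
dark minima [(-122, 26), (-90, 28), (-56, 34), (-26, 36), (10, 38), (41, 39), (74, 38)]
tray [ 5.79390e+02 -1.50623e+02 -1.98000e-01  5.30000e-02] [np.float64(0.97), np.float64(0.76)]
tray [ 5.80051e+02 -1.51270e+02  0.00000e+00  5.60000e-02] [np.float64(0.98)]
```

Call:
servo_tool(
  plan=[1.9,-3.6,0,0,0,0,1,1.9,-3.6,0,0,0,0,1,1.9,-3.6,0,0,0,0,1,1.9,-3.6,0,0,0,0,1,1.9,-3.6,0,0,0,0,1],
)

```text
time_s: 29.58
position: [508.0, 187.9, 359.1]
eef_rot: [0.0, 1.0, 0.027, 0.001]
contact_force: [1.2, -1.3, 1.3]
width: 85.1
```

Call:
servo_tool(
  plan=[1.9,-3.6,0,0,0,0,1,1.8,-3.6,0,0,0,0,1,1.8,-3.6,0,0,0,0,1,1.8,-3.4,0,0,0,0.09,1,0,0,3,0,0,0,0.8],
)

```text
time_s: 30.0
position: [576.2, 338.5, 335.8]
eef_rot: [-0.004, 1.0, -0.018, 0.007]
contact_force: [0.4, -0.5, 2.6]
width: 75.7
```

Call:
servo_tool(
  plan=[0,0,2,0,0,0,0.8,0,0,1,0,0,0,0.8,0,0,0,0,0,0,0.8,0,0,0,0,0,0,0.8,0,0,0,0,0,0,0.8],
)

```text
time_s: 30.42
position: [572.1, 331.9, 300.6]
eef_rot: [-0.0, 1.0, -0.018, 0.001]
contact_force: [0.5, 0.1, -0.3]
width: 68.4
```

Run:
```python
from go import *
from fit import *
rel(570.5,332.8,248,-.035)
e=shot('side','s14');t=load('t13')
overlay(e,[(STOP,[570.5,332.8,0,-.035])],(220,290,150,215),'a',390)
overlay(t,[(STOP,[570.5,332.8,0,-.035])],(145,195,165,215),'b',390)
a,b=[cv2.imread('pics/%s.png'%k) for k in 'ab'];h=min(len(a),len(b));cv2.imwrite('pics/v14.png',np.hstack([a[:h],b[:h]]))
```

```text
pos [572.1 331.9 300.6] th -0.036 tilt [0.0022 0.0009] w 68.4 F [ 0.5  0.1 -0.3] t 30.4
turn rz -0.001 shift cm [-0.17 -0.09  5.26]
```

View pics/v14.png

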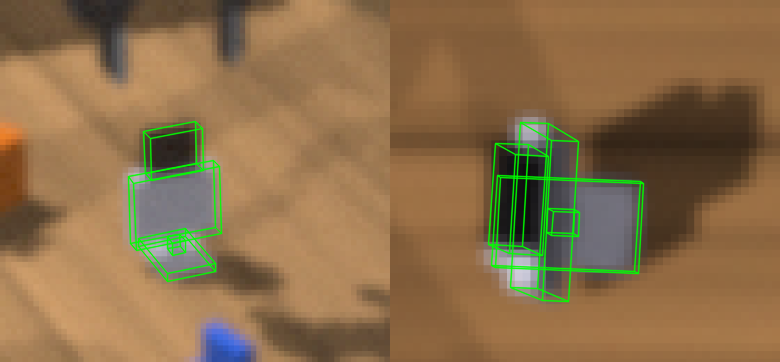

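The stop's model (yaw about -0.035) agrees in both views: the tab is at (172,150) and the foot at (190,255) in the left crop, and the fingers are centred above it. Descending to grip.

Call:
servo_tool(
  plan=[-0.1,-0.1,1.5,0,0,0,0.8,-0.1,0,1.5,0,0,0,0.8,0,0,1.4,0,0,0,0.8,0,0,0.8,0,0,0,0.8,0,0,0,0,0,0,0.8],
)

```text
time_s: 30.88
position: [568.6, 332.7, 245.2]
eef_rot: [0.001, 1.0, -0.018, -0.001]
contact_force: [-0.4, -0.0, -0.5]
width: 67.9
```

Call:
servo_tool(
  plan=[0,0,0,0,0,0,0,0,0,0,0,0,0,0,0,0,0,0,0,0,0,0,0,0,0,0,0,0,0,0,0,0,0,0,0],
)

```text
time_s: 31.3
position: [569.9, 333.6, 248.7]
eef_rot: [-0.001, 1.0, -0.017, 0.001]
contact_force: [1.2, 0.5, 4.4]
width: 34.4
```

Call:
servo_tool(
  plan=[0,0,-0.5,0,0,0,0,0,0,-2,0,0,0,0,0,0,-3,0,0,-0.045,0,0,0,-1.5,0,0,-0.045,0,0,0,0,0,0,0,0],
)

```text
time_s: 31.72
position: [570.4, 333.9, 321.9]
eef_rot: [-0.001, 1.0, 0.028, 0.003]
contact_force: [1.1, 0.3, -1.0]
width: 34.4
```

Run:
```python
from go import *
rel(*tw(0,124),280,.055)
```

```text
pos [570.4 333.9 321.9] th 0.057 tilt [0.0066 0.0029] w 34.4 F [ 1.1  0.3 -1. ] t 31.7
turn rz 0.002 shift cm [-1.71 36.12  4.19]
```

Call:
servo_tool(
  plan=[-0.2,2,0,0,0,0,0,-0.2,3.7,0,0,0,0,0,-0.2,3.8,0,0,0,0,0,-0.2,3.8,0,0,0,0,0,-0.2,3.8,0,0,0,0,0],
)

```text
time_s: 32.13
position: [567.5, 160.5, 315.1]
eef_rot: [0.0, 1.0, 0.027, -0.001]
contact_force: [0.3, 0.2, -0.9]
width: 34.6
```

Call:
servo_tool(
  plan=[-0.2,3.8,0,0,0,0,0,-0.2,3.8,0,0,0,0,0,-0.2,3.8,0,0,0,0,0,0,3.8,0,0,0,0,0,0,2.5,0,0,0,0,0],
)

```text
time_s: 32.55
position: [571.4, -18.1, 315.4]
eef_rot: [0.0, 1.0, 0.026, -0.001]
contact_force: [0.5, -0.0, -0.9]
width: 34.7
```

Call:
servo_tool(
  plan=[0,1.3,0,0,0,0,0,0,0,0,0,0,0,0,0,0,0,0,0,0,0,0,0,0,0,0,0,0,0,0,0,0,0,0,0],
)

```text
time_s: 32.97
position: [572.9, -26.6, 316.6]
eef_rot: [-0.0, 1.0, 0.028, -0.0]
contact_force: [-0.8, -0.6, -0.4]
width: 34.6
```

Run:
```python
from go import *
from fit import *
rel(*tw(0,124),253,.055)
d=shot('top','t15');e=shot('side','s15')
p=arm.sense()['position']
for ds in([e],[d],[d,e]):
    for b in (STOP[:3],):
        q,k=fit(ds,b,[p[0],p[1],p[2]-248.7,.055],p[2]-248.2,4);print(np.round(q-[*p,0],2),q[3],k)
```

```text
pos [572.9 -26.6 316.6] th 0.056 tilt [-0.0009  0.0006] w 34.6 F [-0.8 -0.6 -0.4] t 33.0
turn rz 0.001 shift cm [0.02 0.12 6.36]
[-2.800e-01  4.120e+00 -2.482e+02  2.000e-02] 0.018265298532822074 [np.float64(0.44)]
[-2.310e+01 -1.022e+01 -2.482e+02  4.000e-02] 0.042231911220214524 [np.float64(0.62)]
[-1.670e+01 -1.876e+01 -2.482e+02  2.400e-01] 0.24017352959841032 [np.float64(0.42), np.float64(0.08)]
```

Call:
servo_tool(
  plan=[0,0.1,1.5,0,0,0,0,0,0,1.5,0,0,0,0,0,0,1.2,0,0,0,0,0,0,1,0,0,0,0,0,0,0.5,0,0,0,0],
)

```text
time_s: 33.48
position: [572.5, -28.5, 258.2]
eef_rot: [-0.0, 1.0, 0.028, -0.001]
contact_force: [1.1, 0.0, -1.8]
width: 34.5
```

Call:
servo_tool(
  plan=[0,0,0.3,0,0,0,0,0,0,0.1,0,0,0,0,0,0,0.1,0,0,0,0,0,0,0.1,0,0,0,0,0,0,0,0,0,0,0],
)

```text
time_s: 33.9
position: [573.4, -29.2, 254.5]
eef_rot: [0.0, 1.0, 0.027, 0.0]
contact_force: [0.3, -0.3, -1.4]
width: 34.2
```

Run:
```python
from go import *
from fit import *
rel(*tw(0,124),253,.055)
e=shot('side','s16');p=arm.sense()['position']
# sharp check: plate/tab only, against warm/grey background -> tune y,x on darkness of tab
overlay(e,[(STOP,[p[0],p[1],p[2]-248.7,.055]),(TRAY[4:],[580,-151.6,0,.055])],(265,335,205,260),'v16',700)
```

```text
pos [573.4 -29.2 254.5] th 0.055 tilt [ 0.0009 -0.0002] w 34.2 F [ 0.3 -0.3 -1.4] t 33.9
turn rz -0.0 shift cm [-0.01 -0.14  0.15]
```

Call:
servo_tool(
  plan=[0,0,0.1,0,0,0,0,0,0,0,0,0,0,0,0,0,0,0,0,0,0,0,0,0,0,0,0,0,0,0,0,0,0,0,0],
)

```text
time_s: 34.37
position: [573.1, -29.1, 253.1]
eef_rot: [0.0, 1.0, 0.027, 0.0]
contact_force: [0.2, -0.8, -2.5]
width: 34.7
```

Call:
servo_tool(
  plan=[0,0,0.1,0,0,0,0,0,0,0,0,0,0,0,0,0,0,0,0,0,0,0,0,0,0,0,0,0,0,0,0,0,0,0,0],
)

```text
time_s: 34.78
position: [573.3, -29.1, 252.6]
eef_rot: [0.0, 1.0, 0.028, 0.0]
contact_force: [-2.0, -0.8, 5.5]
width: 34.2
```

Call:
servo_tool(
  plan=[0,0,-0.12,0,0,0,0,0,0.3,0,0,0,0,0,0,0.3,0,0,0,0,0,0,0.4,0,0,0,0,0,0,0.3,0,0,0,0,0],
)

```text
time_s: 35.2
position: [573.7, -42.6, 252.8]
eef_rot: [-0.0, 1.0, 0.027, -0.0]
contact_force: [-0.6, -0.1, -1.5]
width: 34.6
```

Call:
servo_tool(
  plan=[0,0.3,0,0,0,0,0,0,0.3,0,0,0,0,0,0,0.3,0,0,0,0,0,0,0.3,0,0,0,0,0,0,0,0,0,0,0,0],
)

```text
time_s: 35.62
position: [574.6, -54.7, 253.3]
eef_rot: [0.0, 1.0, 0.027, 0.0]
contact_force: [0.3, -0.5, -2.0]
width: 34.7
```

Run:
```python
from go import *
rel(*tw(0,43),253.5,.055)
```

```text
pos [574.6 -54.7 253.3] th 0.054 tilt [ 0.0001 -0.0002] w 34.7 F [ 0.3 -0.5 -2. ] t 35.6
turn rz -0.001 shift cm [ 0.01  5.41 -0.02]
```

The foot has entered the channel freely. Pushing on.

Call:
servo_tool(
  plan=[0,0.4,0,0,0,0,0,0,0.4,0,0,0,0,0,0,0.4,0,0,0,0,0,0,0.4,0,0,0,0,0,0,0.4,0,0,0,0,0],
)

```text
time_s: 36.03
position: [575.6, -74.1, 253.3]
eef_rot: [-0.0, 1.0, 0.027, 0.0]
contact_force: [-0.7, 2.8, -1.7]
width: 34.3
```

Call:
servo_tool(
  plan=[0,0.4,0,0,0,0,0,0,0.4,0,0,0,0,0,0,0.4,0,0,0,0,0,0,0.4,0,0,0,0,0,0,0.4,0,0,0,0,0],
)

```text
time_s: 36.45
position: [576.7, -93.8, 253.3]
eef_rot: [-0.001, 1.0, 0.027, -0.0]
contact_force: [-0.4, 6.0, 0.9]
width: 34.6
```

Call:
servo_tool(
  plan=[0,0.3,0,0,0,0,0,0,0.3,0,0,0,0,0,0,0.2,0,0,0,0,0,0,0.1,0,0,0,0,0,0,0,0,0,0,0,0],
)

```text
time_s: 36.87
position: [577.2, -102.6, 253.3]
eef_rot: [-0.001, 1.0, 0.027, -0.0]
contact_force: [-0.4, 6.2, 0.5]
width: 34.2
```

Run:
```python
from go import *
rel(*tw(0,43),253.5,.055)
d=shot('side','s17')
```

```text
pos [ 577.2 -102.6  253.3] th 0.055 tilt [-0.0001  0.0016] w 34.2 F [-0.4  6.2  0.5] t 36.9
turn rz -0.0 shift cm [ 0.01  0.61 -0.02]
```

Call:
servo_tool(
  plan=[0,0.1,0,0,0,0,0,0,0.1,0,0,0,0,0,0,0.1,0,0,0,0,0,0,0.1,0,0,0,0,0,0,0,0,0,0,0,0],
)

```text
time_s: 37.33
position: [577.4, -106.4, 253.3]
eef_rot: [-0.001, 1.0, 0.028, -0.0]
contact_force: [-0.2, 6.6, 1.1]
width: 34.3
```

Call:
servo_tool(
  plan=[0,0.1,0,0,0,0,0,0,0.1,0,0,0,0,0,0,0,0,0,0,0,0,0,0,0,0,0,0,0,0,0,0,0,0,0,0],
)

```text
time_s: 37.75
position: [577.5, -108.4, 253.3]
eef_rot: [-0.001, 1.0, 0.028, -0.0]
contact_force: [-0.2, 7.2, 1.6]
width: 34.6
```

Call:
servo_tool(
  plan=[0,0.1,0,0,0,0,0,0,0.1,0,0,0,0,0,0,0,0,0,0,0,0,0,0,0,0,0,0,0,0,0,0,0,0,0,0],
)

```text
time_s: 38.17
position: [577.6, -109.7, 253.3]
eef_rot: [-0.002, 1.0, 0.028, -0.0]
contact_force: [-1.5, 10.9, 3.0]
width: 34.6
```

Call:
servo_tool(
  plan=[0,0.1,0,0,0,0,0,0,0.1,0,0,0,0,0,0,0,0,0,0,0,0,0,0,0,0,0,0,0,0,0,0,0,0,0,0],
)

```text
time_s: 38.58
position: [577.7, -110.4, 253.4]
eef_rot: [-0.003, 1.0, 0.028, -0.0]
contact_force: [-1.4, 14.8, 4.7]
width: 34.5
```

Call:
servo_tool(
  plan=[0,0.1,0,0,0,0,0,0,0.1,0,0,0,0,0,0,0,0,0,0,0,0,0,0,0,0,0,0,0,0,0,0,0,0,0,0],
)

```text
time_s: 39.0
position: [577.8, -111.2, 253.4]
eef_rot: [-0.004, 1.0, 0.028, -0.001]
contact_force: [-1.3, 21.4, 7.4]
width: 34.4
```

Run:
```python
from go import *
rel(*tw(0,43),253.5,.055)
```

```text
pos [ 577.8 -111.2  253.4] th 0.056 tilt [-0.0014  0.0085] w 34.4 F [-1.3 21.4  7.4] t 39.0
turn rz 0.001 shift cm [-0.   -0.25 -0.01]
```

The row is tight: the force climbs to 21 N with hardly any motion. I'm easing the load, releasing and retreating.

Call:
servo_tool(
  plan=[0,-0.2,0.05,0,0,0,0,0,0,0,0,0,0,0,0,0,0,0,0,0,0.6,0,0,0,0,0,0,0.6,0,0,0,0,0,0,0.6],
)

```text
time_s: 39.42
position: [577.9, -113.7, 253.0]
eef_rot: [0.001, 1.0, 0.028, 0.0]
contact_force: [0.3, 0.2, 0.5]
width: 51.2
```

Call:
servo_tool(
  plan=[0,0,0,0,0,0,0.6,0,0,-1,0,0,0,0.6,0,0,-3,0,0,0,0.6,0,0,-4,0,0,0,0.6,0,0,-3,0,0,0,0.8],
)

```text
time_s: 39.83
position: [577.8, -113.4, 365.7]
eef_rot: [0.0, 1.0, 0.027, 0.001]
contact_force: [1.1, -0.6, 0.7]
width: 62.1
```

Call:
servo_tool(
  plan=[-3,-2.5,0,0,0,0,0.8,-3,-2.5,0,0,0,0,0.8,-3,-2.5,0,0,0,0,0.8,-3,-2.5,0,0,0,0,0.8,-3,-2.5,0,0,0,0,0.8],
)

```text
time_s: 40.25
position: [419.6, 4.0, 363.3]
eef_rot: [0.0, 1.0, 0.027, 0.0]
contact_force: [0.2, 0.4, 0.8]
width: 68.2
```

Run:
```python
from go import *
rel(0,0,0,.055)
d=shot('top','t18');e=shot('side','s18');ys,p=tabs(d)
print([(int(y),int(v)) for y,v in zip(ys,p) if y%2==0 and y<70])
a=cv2.resize(e['pixels'][200:310,265:390,::-1],(400,352),interpolation=3);b=cv2.resize(d['pixels'][150:230,270:400,::-1],(400,246),interpolation=3)
c=cv2.resize(d['pixels'][100:320,100:480,::-1],(400,232),interpolation=3);f=cv2.resize(e['pixels'][160:380,140:400,::-1],(400,338),interpolation=3)
v=np.zeros((600,800,3),np.uint8);v[:352,:400]=a;v[354:600,:400]=b;v[:232,400:]=c;v[240:578,400:]=f
cv2.imwrite('pics/v18.png',v)
```

```text
pos [419.6   4.  363.3] th 0.054 tilt [ 0.0009 -0.0004] w 68.2 F [0.2 0.4 0.8] t 40.2
turn rz -0.001 shift cm [-41.92  -1.9   36.33]
dark minima [(-129, 28), (-103, 29), (-78, 31), (-52, 34), (-26, 37), (2, 38), (27, 38), (45, 38)]
[(-146, 57), (-144, 59), (-142, 61), (-140, 63), (-138, 61), (-136, 53), (-134, 42), (-132, 33), (-130, 28), (-128, 28), (-126, 28), (-124, 31), (-122, 39), (-120, 52), (-118, 68), (-116, 83), (-114, 88), (-112, 82), (-110, 67), (-108, 49), (-106, 36), (-104, 30), (-102, 29), (-100, 30), (-98, 33), (-96, 42), (-94, 59), (-92, 76), (-90, 87), (-88, 90), (-86, 81), (-84, 65), (-82, 47), (-80, 35), (-78, 31), (-76, 31), (-74, 32), (-72, 37), (-70, 48), (-68, 64), (-66, 79), (-64, 87), (-62, 85), (-60, 76), (-58, 62), (-56, 48), (-54, 39), (-52, 34), (-50, 34), (-48, 38), (-46, 48), (-44, 60), (-42, 74), (-40, 84), (-38, 91), (-36, 92), (-34, 85), (-32, 73), (-30, 56), (-28, 43), (-26, 38), (-24, 38), (-22, 42), (-20, 50), (-18, 62), (-16, 77), (-14, 91), (-12, 99), (-10, 99), (-8, 91), (-6, 75), (-4, 58), (-2, 45), (0, 38), (2, 38), (4, 40), (6, 47), (8, 62), (10, 78), (12, 88), (14, 92), (16, 92), (18, 89), (20, 83), (22, 68), (24, 51), (26, 41), (28, 38), (30, 41), (32, 48), (34, 58), (36, 66), (38, 65), (40, 57), (42, 47), (44, 40), (46, 38), (48, 41), (50, 50), (52, 73), (54, 99), (56, 120), (58, 134), (60, 138), (62, 139), (64, 140), (66, 141), (68, 143)]
```

View pics/v18.png

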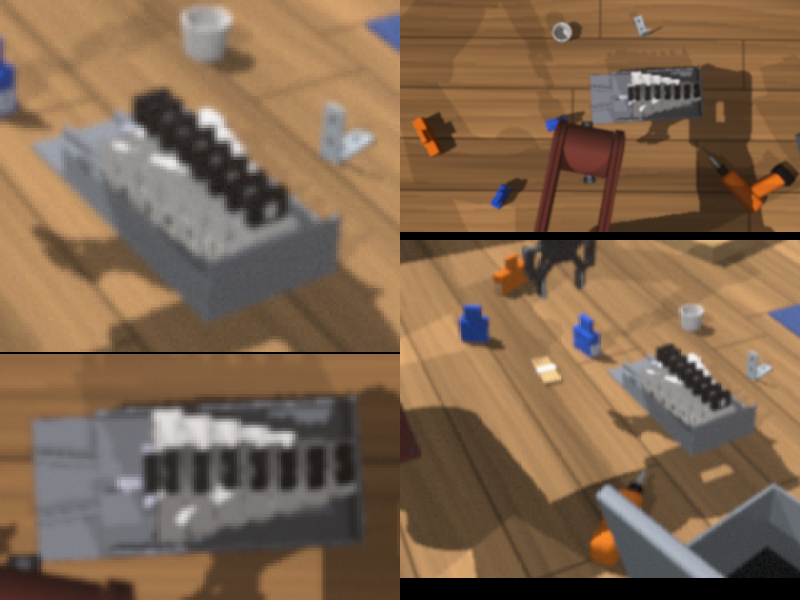

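```bash
python3 -c "
from go import *
print(arm.sign_off(), arm.sense()['time_s'])"
```

```text
the job is handed in; nothing more can be done
the job is handed in; nothing more can be done
```

I filed all three loose cases (2, 4 and 6) between their neighbours. Then I set the end stop on the sill, slid its foot into the channel and pushed the row shut. I handed the job in at about 40 s of robot time.

- **Row:** the last top view shows seven tabs about 26.1 mm apart, against a case thickness of 26 mm. The stop's tab sits about 18 mm past case7's, which is what you get when the plate touches the case.
- **Tightness:** over the last 3 mm or so of pushing, the force rose from about 7 N to 21 N and the row barely moved. The foot entered and slid along the channel without binding.
- **Final picture:** all the cases stand upright and the gripper is clear and touching nothing. The screwdriver, brace, cup, dowels and the blue and orange look-alikes show no sign of being disturbed, judged by eye only.
- **Checks that failed or disagreed:**
  - My image fits of case2 in the gripper and of the stop hanging over the sill were spoiled by the arm and tray in view. I went by finger width and touch forces instead.
  - The fitted row sits 1–2 mm further from the end wall than a perfectly packed row would, which is within the camera's calibration error.

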